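# Hook the gear tray to the front

## Task

Two small metal trays stand at the back of the work area. Take the drag hook from the V-blocks, drop its turned-down tip into the tray that holds the toothed gear, behind the tray's near wall, and drag that tray, gear and all, towards you until it stands on the black rubber strip, midway between the strip's long edges. Then lay the hook back in the V-blocks; keep the gripper itself off the tray and gear, do not lift or tip the tray, and leave the other tray where it is.

Things in the scene. Friction and masses are not known exactly. Their poses are not given: they have to be found in the camera images.
- drag_hook: loose hook tool, 176 mm long, 160 g: bar handle with round ends 18 mm thick and a black grip block in the middle (56 long, 18 wide, 22 high). Origin: centre of the grip block; grasp there across y from above. x runs along the handle to the hook end, z up. At x = 90 mm a 9 mm rod bends down with a blade 7 mm thick (x), 26 wide (y), its lower edge 32 mm below the origin
- hook_tip (a point): the middle of the lower edge of the hook's blade, 90 mm ahead of and 32 mm below the drag_hook origin
- v_block_rear: fixed grey steel V-block 40 x 42 x 34 mm, the groove along its x axis, origin under its centre; carries the rear end of the hook's handle, 55 mm behind the hook's origin (70 mm are free between the two blocks)
- v_block_front: the second, equal fixed V-block, 55 mm ahead of the hook's origin, in line with the first
- gear_tray: loose square open grey-painted metal tray that holds the toothed gear, 100 x 100 x 24 mm with a rolled rim to 27 mm, walls and floor 4 mm thick, 0.3 kg; origin under its centre, x points away from the robot, z up. The gear lies 6 to 13 mm beyond the tray's centre, so at least 27 mm are free behind the near wall
- ring_tray: an equal tray, with a smooth steel ring 50 mm in diameter in it; to be left alone
- spur_gear: loose steel spur gear, 49 mm in diameter, 18 mm high, 95 g, with teeth round its edge; origin under its centre
- strip: fixed thin black rubber strip, 150 mm (x) by 460 mm (y), lying flat on the table between the robot and the trays, less than 1 mm high, things slide onto it freely; origin at its centre
Things that resemble listed ones, but are neither listed nor needed, are in the scene too. What is shaped like the drag_hook but turquoise is not meant. Leave any orange look-alike of the v_block_front alone.

How it is judged:
By the outcome, as a careful person would: the job done as asked, in the order asked, and still so for the second after the job is handed in, with the robot touching nothing.
It also fails if it takes over 51 s, if anything falls off the work surface, if the arm or the gripper's body presses on something with over 40 N, if the wrist force passes 120 N, or if a joint passes its speed limit or range.

## Robot

A 6-joint arm with a two-finger parallel gripper is mounted at the origin on a cart in front of the work surface, level with it; the furniture and walls round the work are solid. World frame = base frame: x ahead of the robot, y to its left, z up, the work surface at z = 0. Lengths are in m, angles in rad, forces in N, time in s.
With the tool pointing down it reaches from about 0.225 to 0.875 m from the base axis. Payload 3.4 kg.
Tool frame: the origin (TCP) lies midway between the tips of the shut fingers; the grasp point (between the pads) lies behind it (manip.grip_point_offset is the z of the grasp point in the tool frame, in m); z points along the fingers, x is the direction in which the jaws open and shut, and the axes are right-handed (so a half turn about z gives the same grasp; the last joint's range is limited). The gripper opens to 85 mm and grips with 20 to 120 N. Pads are 22 mm wide; open, the fingers measure 114 mm over their backs; the gripper's body (76 mm by 85 mm) begins 54 mm behind the grasp point. The pads swing forward as they close: fully open they stand 13 mm farther back than shut.
Start: joints at [1.222, 0.276, 1.505, -0, 1.361, -0.121], TCP at [0.13, 0.56, 0.231] pointing down, gripper open.
Joint ranges: [-2.89, 2.89], [-0.75, 2.08], [0.22, 2.7], [-1.18, 4.32], [0.11, 2.71], [-2.7, 2.7]. Speed limits (rad/s): [2.57, 2.57, 3.14, 3.14, 3.14, 3.14].

## Interface

Orientations are given as a unit quaternion [w, x, y, z].
In Python, from rig import manip, eyes, recognise, regions_of, mark_of gives the robot as it stands.
- The arm moves only by the shell command python3 -m inch 'ROWS' [FORCE]. ROWS is JSON, a list of rows, each a list of 5 numbers: the gripper command: -1 is shut, 1 is fully open, values between are in proportion, then the shift along the tool's x, y, z in mm, then the turn about the tool's z in degrees. A call has 1 to 20 rows; each row shifts and turns the pose as measured when the row begins, along the tool's axes as they then stand; what a row does not reach is not made up. A row lasts 1/12 s, in which the tool goes at most 41.7 mm and 7.16 degrees, less where a joint would pass 70% of its speed; a pose out of reach is approached as far as the arm can. A call with a gripper value outside its range is refused whole. The fingers move at their own pace and stop on an object; FORCE is the grip in N (left out, the last holds). Time passes only in rows, so rows that do not move let the fingers close. It gives the time, the measured TCP pose, the force and the opening at its end, in the units of the state.
- manip.get_state(): the state, without advancing time (a new reading comes with each control period).
- eyes.get_image(name): name is "scene" or "top" or "wrist"; returns a dict with "frame" (400x640x3 uint8, red, green, blue), "K" (3x3 intrinsics, pixels), "k1" (the pictures are not rectified: a ray, as slopes to the right and down, at radius r is drawn at 1 + k1 r^2 times it, then the intrinsics apply), "rvec" (rotation vector, rad) and "tvec" (3), from world to camera coordinates, as OpenCV has them; the wrist camera has in their place "mount" (4x4, takes a point from camera to tool coordinates, whose origin is the TCP and whose axes are the tool frame's). Camera axes: x right, y down, z forward; pixel columns grow to the right and rows downward; lengths in m; the calibration is good to about 2 mm. A picture is of the moment at which its call begins: read the wrist's pose just before it. There is no depth.
- manip.sign_off(): hands the job in, once; it reports no verdict.
Trained networks look in a picture, given as the dict that the camera call returned (one of the last four; its "shot" number tells which), for a name from the list of things; names that differ only in an ending like _2 or _b are one class to them, and where a whole thing is asked for, a point or a joint stands for the part that bears it (a point fixed in the world has none). Each returns a list of dicts, best first, with "confidence" (0 to 1); they miss things now and then, are a little off and sometimes report something else, mostly with a low value. They report only what shows in the picture. A call takes as long as a camera call. They do not tell look-alikes from the thing itself.
- recognise(picture, target): "bbox" ([left, top, width, height] in pixels, round what is visible of it).
- regions_of(picture, target): "mask" (400x640 bool, what is visible of it) and "bbox" ([left, top, width, height] in pixels, round what is visible of it).
- mark_of(picture, target): "point" ([row, column] in pixels: a listed point, or the origin of a listed thing).
The state is a dict: "clock": time; "qpos": joint angles; "qd": joint speeds; "effort": joint torques, N m; "position": TCP position; "ee_rot": TCP orientation; "contact_force": force on the tool from outside, world axes, zero at the start; "moment": the same for the moment, N m; "width": finger opening in m.
Only numpy, scipy, OpenCV 4.12 (cv2) and the standard library are available. Lean on these libraries where they do the work, as an engineer would, in place of code of your own. Each camera call takes 0.05 s, during which the arm holds its last target.

## Working session

There is one attempt and no reset: what is moved stays moved. The work goes in short steps, Python scripts to look and compute and a shell command to move; the robot and the scene stay as the last step left them, time stands still between calls to the robot, and variables do not carry over. Pictures are saved under pics/ and viewed, and the job is handed in when it is done.

```bash
ls; mkdir -p pics; python3 - <<'E'
from rig import manip, eyes
import cv2
s=manip.get_state(); print(s, manip.grip_point_offset)
for n in ["scene","top","wrist"]:
    p=eyes.get_image(n); cv2.imwrite(f"pics/{n}0.png",p["frame"][:,:,::-1]); print(n,{k:v for k,v in p.items() if k!="frame"})
E
```

```text
pics
{'clock': 0.0, 'qpos': array([ 1.22197213e+00,  2.76602305e-01,  1.50614680e+00, -6.46171814e-06,
        1.36071453e+00, -1.21020065e-01]), 'qd': array([ 0.0011589 , -0.00145638,  0.00114437, -0.00065594,  0.0008407 ,
       -0.00036783]), 'effort': array([-1.58687097e-03, -4.16769791e+01, -2.45806271e+01, -4.66463280e-04,
        1.09372748e-02,  3.81266568e-05]), 'position': array([0.12969003, 0.55962862, 0.23043011]), 'ee_rot': array([ 4.92042318e-04,  7.82890971e-01,  6.22158221e-01, -7.95645280e-04]), 'contact_force': array([-0.40951416,  0.06976895, -0.3237205 ]), 'moment': array([-0.01943647,  0.03709438, -0.00425774]), 'width': 0.08526784258095577} -0.0187
scene {'K': array([[383.21035232,   0.        , 321.87785242],
       [  0.        , 383.21035232, 202.11268045],
       [  0.        ,   0.        ,   1.        ]]), 'k1': 0.012211864338692355, 'rvec': array([ 2.13989397, -0.91455076,  0.41790527]), 'tvec': array([-0.51366202,  0.22690039,  0.83848891]), 'shot': 1}
top {'K': array([[494.7111782 ,   0.        , 322.23065112],
       [  0.        , 494.7111782 , 193.34288073],
       [  0.        ,   0.        ,   1.        ]]), 'k1': -0.14019948705157828, 'rvec': array([ 2.17291248, -2.20214299,  0.06053683]), 'tvec': array([-0.1697959 ,  0.57775204,  1.61625379]), 'shot': 2}
wrist {'K': array([[276.9643549 ,   0.        , 316.71241141],
       [  0.        , 276.9643549 , 197.7324805 ],
       [  0.        ,   0.        ,   1.        ]]), 'k1': -0.034353809336946046, 'mount': array([[ 9.99999343e-01,  2.29018964e-04,  1.12291624e-03,
         6.99723712e-04],
       [-5.31545023e-04,  9.60749795e-01,  2.77415840e-01,
        -7.25669302e-02],
       [-1.01530806e-03, -2.77416255e-01,  9.60749286e-01,
        -1.42543808e-01],
       [ 0.00000000e+00,  0.00000000e+00,  0.00000000e+00,
         1.00000000e+00]]), 'shot': 3}
```

View pics/scene0.png

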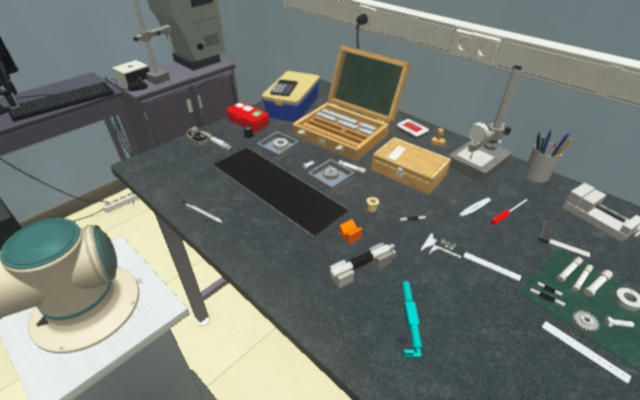

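View pics/top0.png

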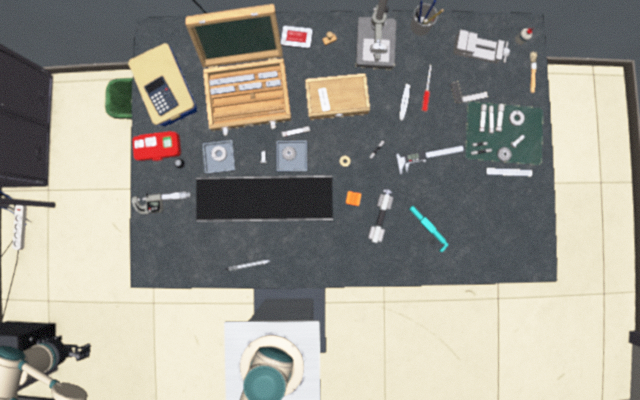

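View pics/wrist0.png

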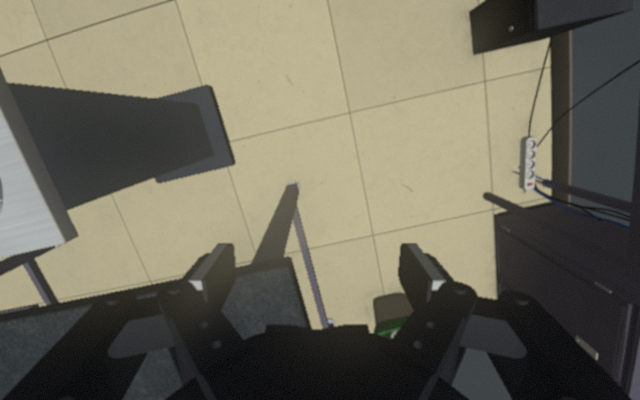

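The top picture shows two trays at (219,155) and (291,154), the strip at (264,198), the hook in its V-blocks at (381,216), the turquoise decoy at (430,228) and the orange block at (353,199). The next step is to measure these and tell the two trays apart.

```bash
cat > h.py <<'E'
import numpy as np, cv2
from scipy.spatial.transform import Rotation as R
from rig import manip, eyes, recognise, regions_of, mark_of
def pose(p,s=None):
    """camera->world R,t"""
    if "mount" in p:
        q=s["ee_rot"]; T=np.eye(4); T[:3,:3]=R.from_quat([q[1],q[2],q[3],q[0]]).as_matrix(); T[:3,3]=s["position"]
        M=T@p["mount"]; return M[:3,:3],M[:3,3]
    r=R.from_rotvec(p["rvec"]).as_matrix(); return r.T,-r.T@p["tvec"]
def back(p,uv,z,s=None):
    Rc,t=pose(p,s); uv=np.atleast_2d(np.asarray(uv,float)); K=p["K"]
    d=(uv-[K[0,2],K[1,2]])/[K[0,0],K[1,1]]; u=d.copy()
    for _ in range(20): u=d/(1+p["k1"]*(u**2).sum(1,keepdims=True))
    ray=np.c_[u,np.ones(len(u))]@Rc.T
    return t+ray*((z-t[2])/ray[:,2])[:,None]
def proj(p,X,s=None):
    Rc,t=pose(p,s); c=(np.atleast_2d(X)-t)@Rc; u=c[:,:2]/c[:,2:]
    u=u*(1+p["k1"]*(u**2).sum(1,keepdims=True)); K=p["K"]
    return u*[K[0,0],K[1,1]]+[K[0,2],K[1,2]]
def save(p,name,box=None,k=1):
    f=p["frame"][:,:,::-1]
    if box: l,t,r,b=box; f=f[t:b,l:r]
    cv2.imwrite("pics/"+name,cv2.resize(f,None,fx=k,fy=k,interpolation=cv2.INTER_CUBIC))
E
python3 - <<'E'
from h import *
t=eyes.get_image("top"); sc=eyes.get_image("scene")
save(t,"t1.png",(190,130,350,230),5); save(t,"t2.png",(340,170,460,260),6); save(sc,"s1.png",(200,110,420,300),3)
Z=dict(drag_hook=.034,v_block_rear=.034,v_block_front=.034,gear_tray=.0,ring_tray=.0,spur_gear=.0,strip=0,hook_tip=0)
for p,n in((t,"top"),(sc,"scene")):
  for k,z in Z.items():
    for m in mark_of(p,k)[:3]:
        r,c=m["point"]; print(n,k,round(m["confidence"],2),[round(c),round(r)],back(p,[c,r],z)[0].round(3))
E
```

```text
top drag_hook 0.86 [424, 223] [ 0.472 -0.509  0.034]
top drag_hook 0.65 [379, 216] [ 0.498 -0.361  0.034]
top v_block_rear 0.47 [374, 234] [ 0.439 -0.346  0.034]
top v_block_front 0.59 [355, 195] [ 0.567 -0.283  0.034]
top v_block_front 0.56 [377, 234] [ 0.438 -0.354  0.034]
top v_block_front 0.5 [384, 200] [ 0.549 -0.378  0.034]
top gear_tray 0.98 [292, 156] [ 0.705 -0.079  0.   ]
top ring_tray 0.91 [220, 156] [0.706 0.165 0.   ]
top spur_gear 0.42 [292, 152] [ 0.719 -0.076  0.   ]
top strip 0.42 [385, 189] [ 0.588 -0.387  0.   ]
top hook_tip 0.64 [386, 187] [ 0.596 -0.392  0.   ]
top hook_tip 0.64 [440, 250] [ 0.382 -0.569  0.   ]
scene drag_hook 0.71 [413, 314] [ 0.455 -0.534  0.034]
scene drag_hook 0.7 [360, 261] [ 0.487 -0.367  0.034]
scene v_block_rear 0.72 [341, 276] [ 0.425 -0.364  0.034]
scene v_block_rear 0.71 [275, 151] [0.653 0.123 0.034]
scene v_block_rear 0.69 [329, 180] [ 0.661 -0.107  0.034]
scene v_block_front 0.65 [350, 237] [ 0.53  -0.3    0.034]
scene v_block_front 0.59 [377, 262] [ 0.511 -0.398  0.034]
scene gear_tray 0.88 [329, 179] [ 0.7   -0.074 -0.   ]
scene gear_tray 0.75 [276, 152] [0.683 0.155 0.   ]
scene ring_tray 0.62 [278, 151] [0.693 0.157 0.   ]
scene spur_gear 0.54 [331, 175] [ 0.715 -0.065  0.   ]
scene strip 0.6 [275, 186] [0.56  0.019 0.   ]
scene hook_tip 0.76 [391, 256] [ 0.576 -0.397  0.   ]
scene hook_tip 0.56 [400, 357] [ 0.377 -0.562  0.   ]
```

View pics/t1.png

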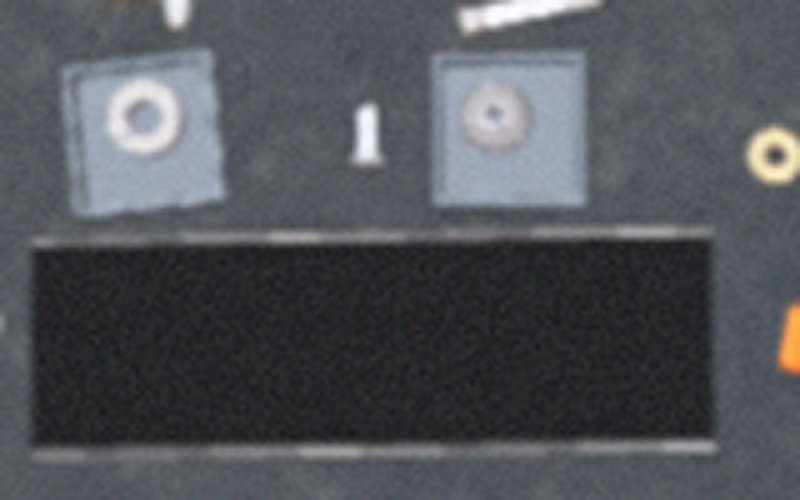

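View pics/t2.png

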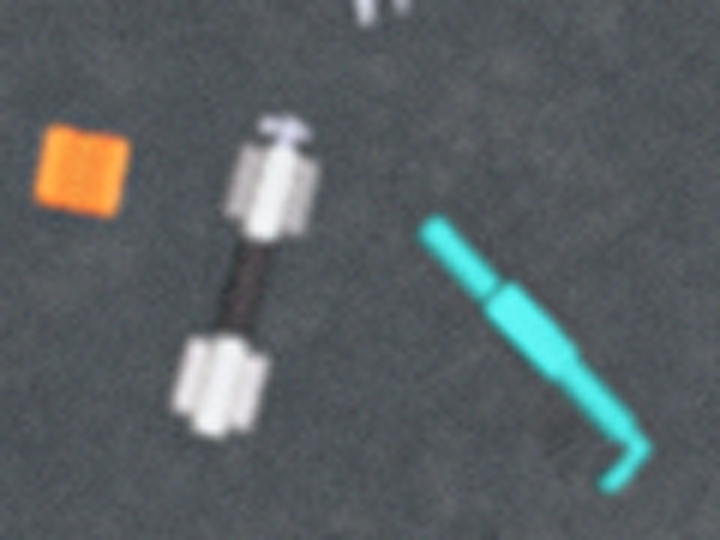

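View pics/s1.png

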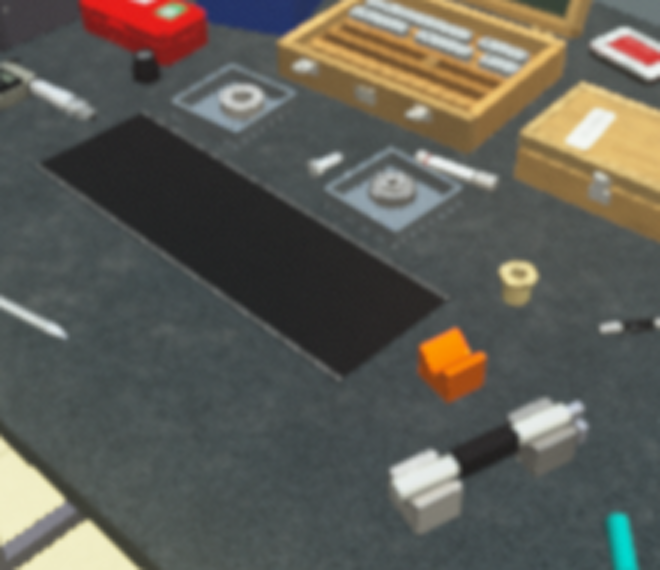

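The right tray at (291,154) holds the toothed gear, and the left one holds the ring. The hook is at about (0.495,-0.362), with its axis at roughly -14.6°. I'll move over it now.

```bash
python3 -m inch '[[1,-34,23.5,0,0],[1,-34,23.5,0,0],[1,-34,23.5,0,0],[1,-34,23.5,0,0],[1,-34,23.5,0,0],[1,-34,23.5,0,0],[1,-34,23.5,0,0],[1,-34,23.5,0,0],[1,-34,23.5,0,0],[1,-34,23.5,0,0],[1,-34,23.5,0,0],[1,-34,23.5,0,0],[1,-34,23.5,0,0],[1,-34,23.5,0,0],[1,-34,23.5,0,0],[1,-34,23.5,0,0],[1,-34,23.5,0,0],[1,-34,23.5,0,0],[1,-34,23.5,0,0],[1,-34,23.5,0,0]]' 60
```

```text
clock: 2.72
position: [0.4378, -0.2097, 0.2314]
ee_rot: [0.003, 0.779, 0.627, 0.01]
contact_force: [0.9, 0.1, 0.3]
width: 0.0851
```

```bash
python3 -m inch '[[1,-34,22,0,0],[1,-34,22,0,0],[1,-34,22,0,0],[1,-30,20,0,0],[1,0,0,0,0],[1,0,0,0,0]]'
cat >> h.py <<'E'
def axes(s):
    q=s["ee_rot"]; return R.from_quat([q[1],q[2],q[3],q[0]]).as_matrix()
E
python3 - <<'E'
from h import *
s=manip.get_state(); w=eyes.get_image("wrist"); save(w,"w1.png")
print(s["position"],axes(s).round(3).tolist(),s["qpos"].round(2))
for k,z in dict(drag_hook=.04,v_block_rear=0,v_block_front=0,hook_tip=.008).items():
    for m in mark_of(w,k)[:3]:
        r,c=m["point"]; print(k,round(m["confidence"],2),[round(c),round(r)],back(w,[c,r],z,s)[0].round(4))
E
```

```text
clock: 3.22
position: [0.4959, -0.3722, 0.2293]
ee_rot: [0.006, 0.782, 0.623, 0.01]
contact_force: [-0.3, 0.1, -0.1]
width: 0.0856
[ 0.49594093 -0.37218754  0.2293232 ] [[0.223, 0.975, 0.023], [0.975, -0.223, 0.003], [0.008, 0.021, -1.0]] [-0.77  0.34  1.42  0.02  1.37 -2.12]
drag_hook 0.9 [195, 172] [ 0.458  -0.5126  0.04  ]
drag_hook 0.56 [320, 173] [ 0.4935 -0.3644  0.04  ]
v_block_rear 0.74 [322, 118] [ 0.4316 -0.3476  0.    ]
v_block_front 0.87 [390, 193] [ 0.5514 -0.276   0.    ]
v_block_front 0.63 [314, 203] [ 0.5418 -0.3831  0.    ]
hook_tip 0.73 [314, 227] [ 0.5751 -0.3909  0.008 ]
hook_tip 0.63 [144, 110] [ 0.3715 -0.564   0.008 ]
```

View pics/w1.png

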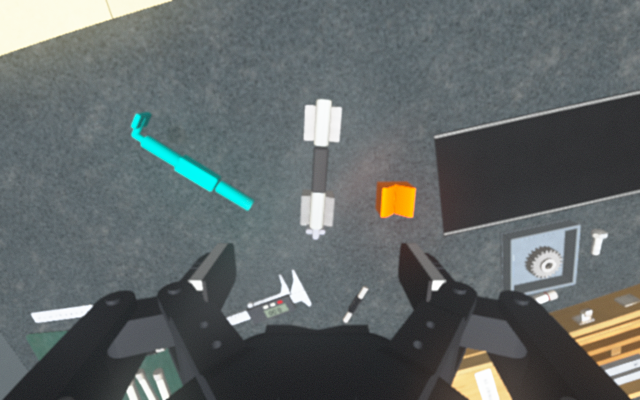

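```bash
python3 - <<'E'
from h import *
s=manip.get_state(); w=eyes.get_image("wrist"); save(w,"w2.png",(280,90,380,250),5)
f=w["frame"].astype(int)
for row in (105,112,135,140,152,160,168,176,184,200,210,220):
    print(row, f[row,298:344].mean(1).astype(int).tolist())
for m in regions_of(w,"drag_hook"):
    ys,xs=np.nonzero(m["mask"]); print(m["confidence"],m["bbox"])
    if 280<xs.mean()<350:
        for r in range(ys.min(),ys.max()+1,8):
            c=xs[ys==r]; print(r,c.min(),c.max(),back(w,[c.mean(),r],.045,s)[0].round(4))
E
```

```text
105 [120, 119, 119, 110, 109, 120, 132, 142, 143, 142, 137, 136, 136, 137, 133, 145, 192, 231, 245, 250, 251, 251, 251, 251, 251, 251, 251, 251, 250, 245, 228, 166, 119, 115, 114, 110, 105, 105, 105, 108, 113, 115, 117, 112, 109, 108]
112 [113, 112, 110, 118, 168, 233, 246, 247, 245, 245, 245, 244, 244, 243, 234, 220, 222, 239, 248, 250, 251, 251, 251, 250, 251, 251, 251, 250, 247, 235, 222, 232, 241, 243, 244, 244, 244, 245, 246, 248, 242, 192, 129, 112, 112, 113]
135 [116, 114, 118, 165, 230, 244, 244, 244, 244, 245, 243, 242, 242, 234, 224, 232, 245, 248, 249, 250, 249, 249, 249, 249, 250, 250, 246, 232, 219, 226, 238, 242, 243, 243, 243, 244, 245, 246, 241, 198, 140, 117, 115, 114, 114, 114]
140 [108, 107, 115, 146, 185, 213, 221, 226, 225, 226, 224, 218, 207, 203, 221, 237, 246, 248, 249, 249, 249, 248, 249, 249, 250, 248, 241, 225, 212, 226, 238, 244, 245, 246, 247, 247, 248, 246, 232, 173, 123, 113, 119, 123, 122, 116]
152 [124, 121, 123, 118, 118, 116, 117, 116, 118, 118, 117, 118, 112, 99, 95, 105, 110, 112, 111, 112, 110, 110, 111, 110, 110, 107, 97, 95, 98, 107, 113, 114, 
[... 1745 characters left out ...]
101.9, 23.8, 139.4]
101 315 325 [ 0.4121 -0.3441  0.045 ]
109 314 327 [ 0.4206 -0.3454  0.045 ]
117 313 327 [ 0.429  -0.3478  0.045 ]
125 312 327 [ 0.4375 -0.3503  0.045 ]
133 312 327 [ 0.4463 -0.3523  0.045 ]
141 312 326 [ 0.455  -0.3548  0.045 ]
149 311 325 [ 0.4638 -0.3579  0.045 ]
157 311 325 [ 0.473 -0.36   0.045]
165 310 324 [ 0.4821 -0.3632  0.045 ]
173 310 324 [ 0.4916 -0.3654  0.045 ]
181 309 323 [ 0.5009 -0.3687  0.045 ]
189 308 323 [ 0.5106 -0.3715  0.045 ]
197 308 322 [ 0.5205 -0.3744  0.045 ]
205 308 321 [ 0.5305 -0.3773  0.045 ]
213 308 321 [ 0.5409 -0.3797  0.045 ]
221 307 320 [ 0.5512 -0.3833  0.045 ]
229 304 322 [ 0.5618 -0.3864  0.045 ]
237 310 315 [ 0.5726 -0.3895  0.045 ]
```

View pics/w2.png

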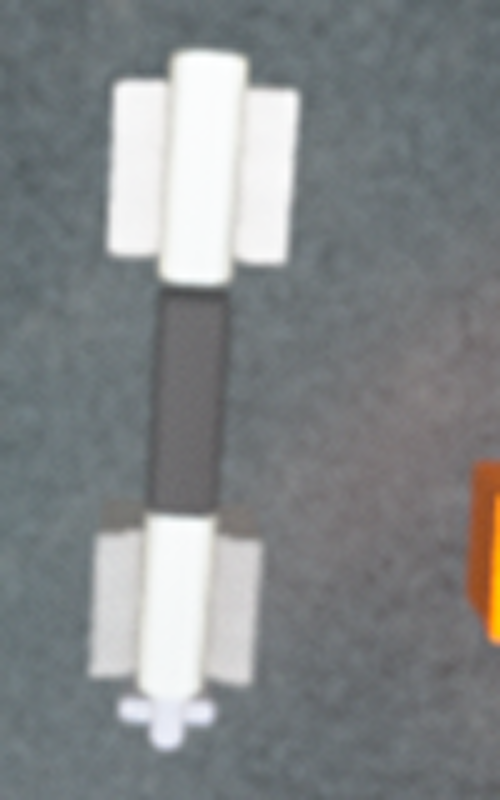

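```bash
python3 - <<'E'
from h import *
s=manip.get_state(); w=eyes.get_image("wrist"); 
import json
sc=dict(K=np.array([[383.21,0,321.88],[0,383.21,202.11],[0,0,1]]),k1=.0122,rvec=np.array([ 2.13989397, -0.91455076,  0.41790527]),tvec=np.array([-0.51366202,  0.22690039,  0.83848891]))
for z in (.03,.035,.04,.045,.05,.055):
    a=back(w,[[319.5,148],[315.5,193.3]],z,s); L=np.linalg.norm(a[0]-a[1])
    print(z,"w",a.mean(0).round(4),"len",L.round(4),"sc",back(sc,[361,260],z)[0].round(4))
r=axes(s)
print(s["position"])
E
```

```text
0.03 w [ 0.493  -0.3652  0.03  ] len 0.0581 sc [ 0.4944 -0.365   0.03  ]
0.035 w [ 0.492  -0.3651  0.035 ] len 0.0573 sc [ 0.4909 -0.3674  0.035 ]
0.04 w [ 0.491  -0.3649  0.04  ] len 0.0564 sc [ 0.4874 -0.3698  0.04  ]
0.045 w [ 0.4899 -0.3647  0.045 ] len 0.0556 sc [ 0.4838 -0.3723  0.045 ]
0.05 w [ 0.4889 -0.3645  0.05  ] len 0.0547 sc [ 0.4803 -0.3747  0.05  ]
0.055 w [ 0.4878 -0.3643  0.055 ] len 0.0539 sc [ 0.4768 -0.3771  0.055 ]
[ 0.49573628 -0.36937663  0.23083272]
```

```bash
python3 -m inch '[[1,1,-3,35,1.7],[1,1,-3,35,1.6],[1,0,-3,35,0],[1,0,-2,30,0],[1,0,0,0,0],[1,0,0,0,0]]'
python3 - <<'E'
from h import *
s=manip.get_state(); w=eyes.get_image("wrist"); save(w,"w3.png")
r=axes(s);print(s["position"],r.round(3).tolist())
E
```

```text
clock: 4.12
position: [0.492, -0.3632, 0.0984]
ee_rot: [0.013, 0.798, 0.602, 0.011]
contact_force: [0.9, -0.3, 1.0]
width: 0.0858
[ 0.49196302 -0.36320343  0.09839408] [[0.274, 0.961, 0.034], [0.962, -0.274, -0.008], [0.002, 0.035, -0.999]]
```

View pics/w3.png

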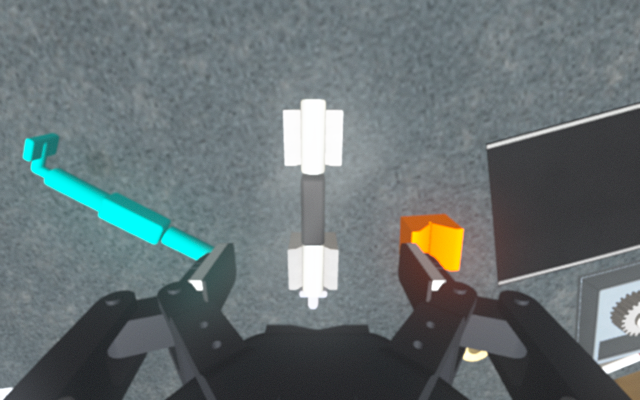

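```bash
python3 - <<'E'
from h import *
s=manip.get_state(); w=eyes.get_image("wrist"); save(w,"w4.png",(270,90,370,310),3)
r=axes(s)
f=w["frame"].astype(int).mean(2)
for row in (185,210,235): print(row,f[row,292:336].astype(int).tolist())
for z in (.040,.045,.05):
    a=back(w,[[313.3,175],[313.3,242]],z,s); m=a.mean(0); print(m.round(4),np.linalg.norm(a[0]-a[1]).round(4), ((m-[0,0,.011]-s["position"])@r*1000).round(1))
E
```

```text
185 [151, 151, 151, 149, 150, 153, 152, 146, 131, 119, 123, 133, 137, 139, 139, 139, 138, 139, 137, 139, 138, 137, 140, 136, 136, 138, 137, 137, 136, 130, 125, 120, 120, 134, 143, 146, 147, 149, 148, 146, 145, 149, 151, 154]
210 [134, 135, 131, 127, 128, 131, 133, 132, 124, 112, 109, 118, 122, 126, 126, 129, 127, 128, 129, 130, 131, 127, 128, 130, 131, 130, 130, 130, 127, 124, 118, 118, 127, 140, 141, 140, 135, 133, 133, 135, 137, 136, 137, 138]
235 [137, 139, 141, 141, 141, 141, 141, 142, 136, 123, 115, 116, 123, 125, 125, 124, 125, 124, 124, 124, 122, 123, 120, 118, 117, 119, 116, 115, 112, 106, 102, 103, 121, 133, 132, 132, 132, 131, 135, 131, 130, 130, 126, 126]
[ 0.4883 -0.3636  0.04  ] 0.0546 [-1.8 -5.3 69.2]
[ 0.4866 -0.3631  0.045 ] 0.0532 [-1.7 -7.1 64.2]
[ 0.4848 -0.3625  0.05  ] 0.0518 [-1.7 -8.8 59.1]
```

View pics/w4.png

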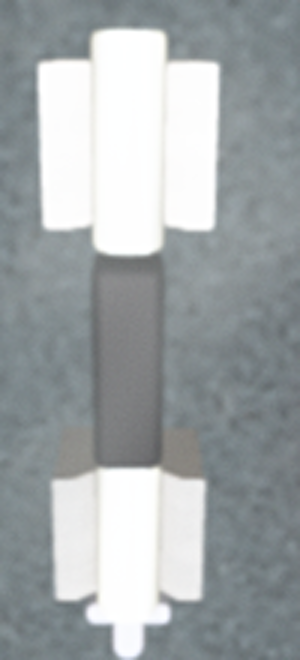

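```bash
python3 -m inch '[[1,-1,-3,28,0],[1,-1,-2,28,0],[1,0,-1,20,0],[1,0,0,3,0],[1,0,0,0,0]]'
python3 - <<'E'
from h import *
s=manip.get_state(); w=eyes.get_image("wrist"); save(w,"w5.png")
r=axes(s);print(s["position"],r.round(3).tolist())
E
```

```text
clock: 4.63
position: [0.4983, -0.3728, 0.0321]
ee_rot: [0.028, 0.797, 0.603, 0.014]
contact_force: [0.2, -0.1, 0.5]
width: 0.0854
[ 0.49832181 -0.37281788  0.03213144] [[0.273, 0.96, 0.056], [0.962, -0.272, -0.028], [-0.012, 0.061, -0.998]]
```

View pics/w5.png

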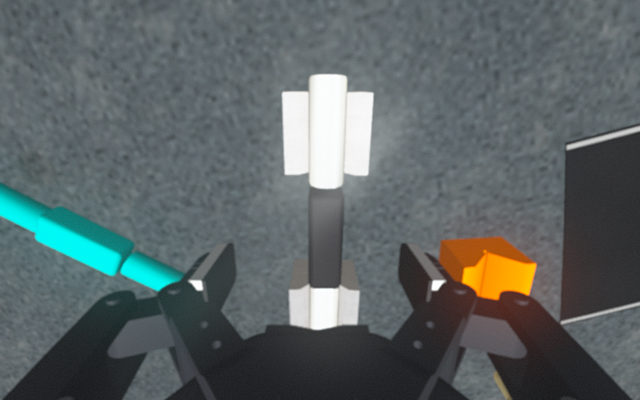

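```bash
q='from h import *
s=manip.get_state();r=axes(s);print(s["clock"],s["position"].round(4),r[:,0].round(3),r[:,2].round(4),s["qd"].round(3))'
python3 -c "$q"; python3 -m inch '[[1,0,0,-20,0],[1,0,0,-20,0]]' >/dev/null;python3 -c "$q"; python3 -m inch '[[1,0,0,0,0]]'>/dev/null;python3 -c "$q";python3 -m inch '[[1,0,0,0,0],[1,0,0,0,0]]'>/dev/null;python3 -c "$q"
```

```text
4.6833 [ 0.4985 -0.373   0.0326] [ 0.273  0.962 -0.012] [ 0.0564 -0.0287 -0.998 ] [-0.002 -0.013 -0.006 -0.001  0.     0.   ]
4.85 [ 0.4959 -0.3714  0.0733] [ 0.273  0.962 -0.011] [ 0.0542 -0.0265 -0.9982] [-0.007 -0.275 -0.246 -0.009  0.543  0.007]
4.9333 [ 0.4985 -0.3738  0.079 ] [ 0.273  0.962 -0.015] [ 0.0613 -0.0332 -0.9976] [ 0.001  0.005 -0.003  0.    -0.021  0.001]
5.1 [ 0.5005 -0.3755  0.0834] [ 0.272  0.962 -0.019] [ 0.0672 -0.0388 -0.997 ] [-0.    -0.015 -0.007  0.002  0.007  0.001]
```

```bash
cat > q.py <<'E'
from h import *
s=manip.get_state();r=axes(s);print(s["clock"].__round__(2),s["position"].round(4),r[:,0].round(3),r[:,2].round(4),s["qpos"].round(4),s["contact_force"].round(1), round(s["width"],4))
E
python3 q.py; for i in 1 2 3; do python3 -m inch '[[1,0,0,0,0]]'>/dev/null;python3 q.py; done; python3 -m inch '[[1,0,0,-40,0]]'>/dev/null;python3 q.py;for i in 1 2; do python3 -m inch '[[1,0,0,0,0]]'>/dev/null;python3 q.py; done
```

```text
5.1 [ 0.5005 -0.3755  0.0834] [ 0.272  0.962 -0.019] [ 0.0672 -0.0388 -0.997 ] [-0.7657  0.4251  1.6716  0.0225  0.9696 -2.0732] [-0.1 -0.2 -0. ] 0.0854
5.18 [ 0.5008 -0.3757  0.0841] [ 0.273  0.962 -0.02 ] [ 0.0682 -0.0398 -0.9969] [-0.7656  0.4243  1.6711  0.0226  0.9694 -2.0732] [ 0.5 -0.9 -0.3] 0.0853
5.27 [ 0.5008 -0.3757  0.0841] [ 0.272  0.962 -0.02 ] [ 0.0684 -0.0399 -0.9969] [-0.7656  0.4242  1.6712  0.0225  0.9692 -2.0732] [-0.3  0.2 -0.9] 0.0854
5.35 [ 0.5006 -0.3755  0.0837] [ 0.272  0.962 -0.02 ] [ 0.0678 -0.0394 -0.9969] [-0.7656  0.4246  1.6717  0.0225  0.9691 -2.0732] [-0.4 -0.4 -0. ] 0.0853
5.43 [ 0.4939 -0.3701  0.1158] [ 0.272  0.962 -0.011] [ 0.0555 -0.0276 -0.9981] [-0.7669  0.39    1.6366  0.0214  1.0559 -2.0723] [ 0.3  0.8 -0. ] 0.0853
5.52 [ 0.4969 -0.373   0.1217] [ 0.272  0.962 -0.017] [ 0.0636 -0.0353 -0.9974] [-0.7669  0.3851  1.6289  0.0215  1.0573 -2.0722] [ 1.2 -1.5  0.7] 0.0856
5.6 [ 0.4964 -0.3725  0.1212] [ 0.272  0.962 -0.016] [ 0.0623 -0.034  -0.9975] [-0.7669  0.3853  1.6298  0.0215  1.0581 -2.0723] [-0.6  0.6 -1.2] 0.0849
```

```bash
python3 -m inch '[[1,0,0,-40,0],[1,0,0,-8,0],[1,0,0,-2,0]]'>/dev/null;python3 q.py; python3 -m inch '[[1,0,0,6,0],[1,0,0,12,0],[1,0,0,20,0],[1,0,0,28,0]]'>/dev/null;python3 q.py; python3 -m inch '[[1,0,0,0,0]]'>/dev/null;python3 q.py
```

```text
5.85 [ 0.4926 -0.3702  0.1702] [ 0.272  0.962 -0.014] [ 0.0592 -0.031  -0.9978] [-0.7686  0.3411  1.567   0.0205  1.1694 -2.0713] [-0.7  0.7 -1.4] 0.0855
6.18 [ 0.5005 -0.3758  0.107 ] [ 0.273  0.962 -0.021] [ 0.0703 -0.0417 -0.9967] [-0.7663  0.4004  1.6458  0.0221  1.0158 -2.0726] [ 1.  -0.3  0.1] 0.0856
6.27 [ 0.4974 -0.373   0.1004] [ 0.272  0.962 -0.016] [ 0.0619 -0.0337 -0.9975] [-0.7663  0.4063  1.6537  0.022   1.0136 -2.0726] [-0.   0.4 -1.1] 0.0854
```

```bash
python3 -m inch '[[1,3,-6,10,0],[1,3,-6,20,0],[1,2,-4,10,0],[1,0,0,0,0]]'>/dev/null;python3 q.py; python3 -m inch '[[1,0,0,0,0]]'>/dev/null;python3 - <<'E'
from h import *
s=manip.get_state(); w=eyes.get_image("wrist"); save(w,"w6.png",(270,50,370,330),2.8)
r=axes(s);print(s["position"].round(4),r[:,2].round(4))
E
```

```text
6.6 [ 0.4851 -0.3607  0.0546] [ 0.272  0.962 -0.013] [ 0.0575 -0.0294 -0.9979] [-0.7658  0.4352  1.7416  0.0238  0.9031 -2.0752] [ 0.4 -0.3 -0.5] 0.0852
[ 0.4848 -0.3604  0.0541] [ 0.0565 -0.0284 -0.998 ]
```

View pics/w6.png

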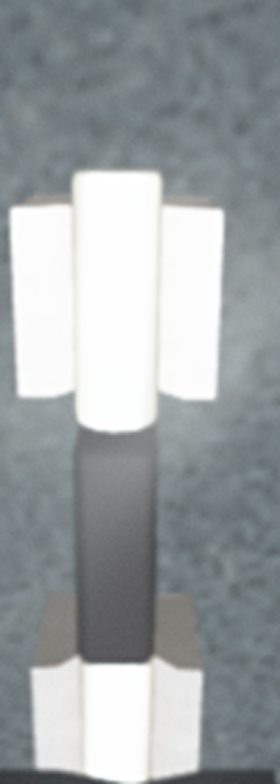

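```bash
python3 - <<'E'
from h import *
s=manip.get_state(); w=eyes.get_image("wrist"); r=axes(s)
for z in (.04,.045,.05):
    a=back(w,[[311.4,204.5],[311,286.4]],z,s); m=a.mean(0); L=np.linalg.norm(a[0]-a[1])
    g=np.array([m[0],m[1],z-.011])
    t=g+.0187*r[:,2]; print(m.round(4),L.round(4),"TCP target",t.round(4),((t-s["position"])@r*1000).round(1))
E
```

```text
[ 0.4901 -0.3648  0.04  ] 0.0581 TCP target [ 0.4912 -0.3654  0.0103] [-2.5  4.8 44.4]
[ 0.4874 -0.3639  0.045 ] 0.0562 TCP target [ 0.4884 -0.3644  0.0153] [-2.4  2.2 39.2]
[ 0.4847 -0.363   0.05  ] 0.0543 TCP target [ 0.4857 -0.3635  0.0203] [-2.3 -0.4 34. ]
```

```bash
python3 -m inch '[[1,-1,-1,10,0],[1,-1,-1,14,0],[1,0,0,7,0],[1,0,0,0,0]]'>/dev/null;python3 q.py
```

```text
7.12 [ 0.4877 -0.3665  0.0259] [ 0.272  0.962 -0.017] [ 0.0644 -0.0362 -0.9973] [-0.7698  0.4718  1.7674  0.0256  0.8311 -2.0818] [-0.4  0.6  0.5] 0.0854
```

```bash
python3 -m inch '[[1,2,-1,7,0],[1,0,0,3,0],[1,0,0,0,0]]'>/dev/null;python3 q.py; python3 -m inch '[[0,0,0,0,0],[-1,0,0,0,0],[-1,0,0,0,0],[-1,0,0,0,0]]' 60 >/dev/null;python3 q.py;python3 -m inch '[[-1,0,0,0,0],[-1,0,0,0,0],[-1,0,0,0,0]]' 60 >/dev/null;python3 q.py
```

```text
7.37 [ 0.4887 -0.3653  0.0156] [ 0.273  0.962 -0.018] [ 0.0657 -0.0373 -0.9971] [-0.7671  0.4838  1.7789  0.026   0.8057 -2.0797] [-0.1  0.4  0. ] 0.0855
7.7 [ 0.4892 -0.3655  0.0163] [ 0.272  0.962 -0.019] [ 0.0666 -0.0382 -0.997 ] [-0.7668  0.4831  1.7781  0.026   0.806  -2.0797] [ 0.1  0.1 -0.8] 0.0388
7.95 [ 0.4894 -0.366   0.017 ] [ 0.272  0.962 -0.02 ] [ 0.0674 -0.0394 -0.9969] [-0.767   0.4822  1.7775  0.0254  0.8061 -2.0794] [ 0.1 -0.1 -1. ] 0.0169
```

```bash
python3 -m inch '[[-1,0,0,-8,0],[-1,0,0,-25,0],[-1,0,0,-30,0],[-1,0,0,-15,0],[-1,0,0,-2,0]]' 60 >/dev/null;python3 q.py;
python3 - <<'E'
from h import *
s=manip.get_state();sc=eyes.get_image("scene");save(sc,"s2.png",(200,110,420,300),3)
t=eyes.get_image("top"); save(t,"t3.png",(190,110,430,270),3)
w=eyes.get_image("wrist"); save(w,"w7.png")
print(axes(s)[:,2],s["position"])
E
```

```text
8.37 [ 0.4815 -0.3604  0.0978] [ 0.272  0.962 -0.015] [ 0.0606 -0.0325 -0.9976] [-0.7696  0.383   1.7013  0.0224  0.9912 -2.0769] [ 0.9 -0.2 -1.6] 0.017
[ 0.06056732 -0.0325495  -0.99763326] [ 0.48146283 -0.36036243  0.09777113]
```

View pics/s2.png

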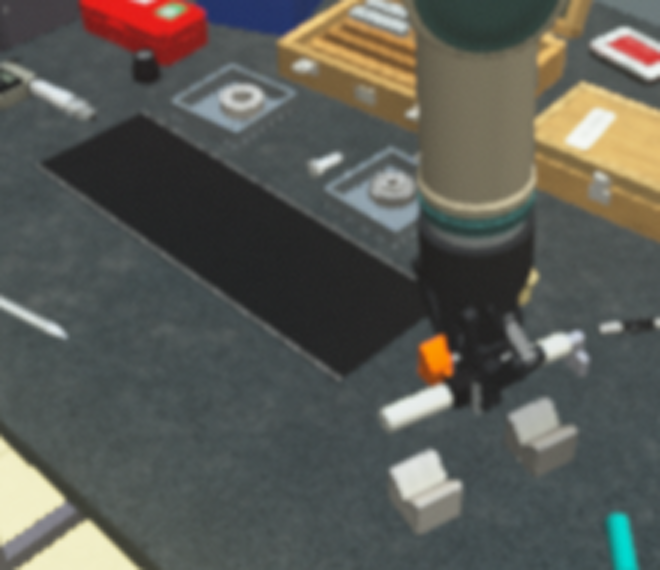

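View pics/t3.png

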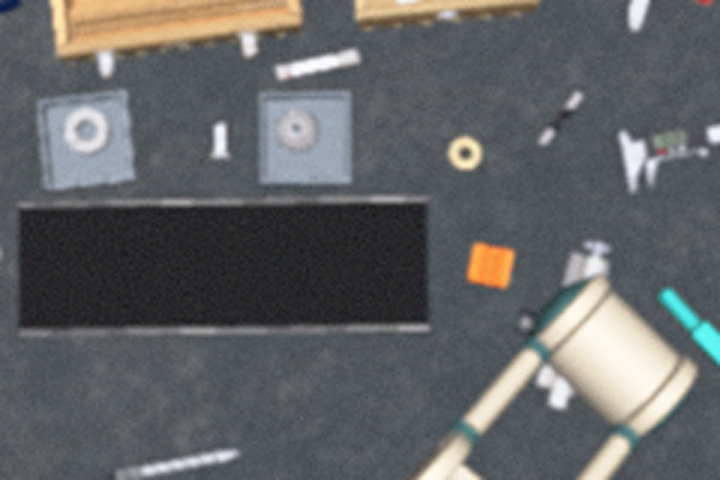

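View pics/w7.png

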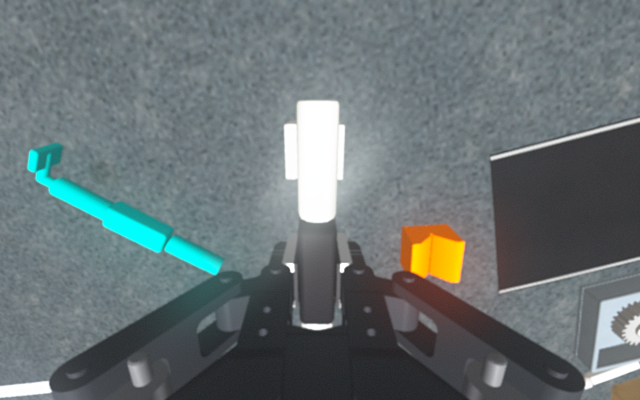

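```bash
python3 - <<'E'
from h import *
t=eyes.get_image("top"); print("cam",pose(t)[1].round(3))
for k in("gear_tray","ring_tray","spur_gear","strip"):
    for m in regions_of(t,k)[:2]:
        c,_=cv2.findContours(m["mask"].astype(np.uint8),0,2); c=max(c,key=cv2.contourArea)
        z=0 if k=="strip" else .025
        b=cv2.boxPoints(cv2.minAreaRect(c)); X=back(t,b,z); print(k,round(m["confidence"],2),m["bbox"],X[:,:2].round(4).tolist(),X.mean(0).round(4))
# strip by darkness, subpixel along columns
g=cv2.cvtColor(t["frame"],cv2.COLOR_RGB2GRAY).astype(int)
for col in (215,240,264,285,310): print(col,"far",g[170:186,col].tolist(),"near",g[212:226,col].tolist())
for col in (282,290,298): print("tray",col,"far",g[134:150,col].tolist(),"near",g[164:178,col].tolist())
for row in (150,160,166): print("row",row,g[row,268:284].tolist(),g[300:0:-1,0][:0],g[row,300:316].tolist())
E
```

```text
cam [ 0.476 -0.186  1.647]
gear_tray 0.83 [275.4, 141.4, 30.0, 29.2] [[0.751, -0.0298], [0.7494, -0.1261], [0.6495, -0.125], [0.6509, -0.0292]] [ 0.7002 -0.0775  0.025 ]
ring_tray 0.66 [203.2, 138.3, 34.9, 36.0] [[0.7527, 0.2235], [0.7622, 0.1188], [0.6553, 0.1067], [0.6455, 0.2108]] [0.7039 0.165  0.025 ]
spur_gear 0.61 [285.3, 147.2, 11.3, 11.7] [[0.7106, -0.0395], [0.7403, -0.0696], [0.7097, -0.0992], [0.6802, -0.0691]] [ 0.7102 -0.0693  0.025 ]
strip 0.57 [193.1, 176.2, 141.6, 44.1] [[0.6384, 0.2505], [0.6377, -0.2109], [0.4877, -0.2108], [0.4867, 0.2482]] [0.5626 0.0193 0.    ]
215 far [163, 150, 106, 84, 86, 94, 103, 114, 103, 71, 39, 37, 40, 41, 41, 43] near [38, 43, 38, 40, 41, 43, 59, 88, 109, 115, 100, 99, 94, 92]
240 far [88, 86, 91, 93, 80, 87, 112, 128, 92, 47, 38, 40, 38, 41, 48, 41] near [39, 39, 36, 34, 40, 33, 59, 110, 131, 115, 91, 86, 87, 85]
264 far [91, 88, 87, 89, 93, 102, 123, 130, 91, 45, 33, 44, 42, 40, 40, 40] near [40, 45, 44, 39, 40, 33, 59, 105, 127, 101, 76, 84, 92, 90]
285 far [147, 102, 78, 85, 95, 106, 119, 113, 71, 39, 32, 30, 37, 35, 45, 41] near [3
[... 458 characters left out ...]
163, 165, 168, 168, 165, 168, 155, 106, 83, 80, 82, 98, 107, 87]
tray 298 far [90, 83, 93, 85, 89, 94, 122, 143, 129, 154, 167, 167, 167, 166, 168, 167] near [167, 165, 166, 163, 163, 158, 150, 112, 75, 80, 90, 117, 139, 105]
row 150 [88, 88, 87, 91, 92, 92, 83, 89, 115, 135, 141, 154, 169, 162, 157, 169] [] [169, 169, 166, 167, 159, 152, 133, 103, 86, 92, 90, 100, 96, 99, 96, 91]
row 160 [92, 85, 89, 96, 90, 84, 80, 89, 115, 132, 137, 157, 164, 168, 167, 168] [] [168, 166, 165, 165, 157, 146, 136, 111, 91, 90, 95, 97, 99, 98, 96, 92]
row 166 [84, 92, 91, 93, 88, 86, 88, 90, 116, 136, 143, 160, 169, 166, 163, 165] [] [170, 169, 166, 163, 155, 149, 141, 113, 95, 95, 95, 101, 102, 100, 93, 86]
```

```bash
python3 - <<'E'
from h import *
t=eyes.get_image("top"); sc=eyes.get_image("scene")
print("tray far/near", back(t,[[290,140]],.026)[0].round(4),back(t,[[290,171]],.0)[0].round(4),back(t,[[290,171]],.026)[0].round(4))
print("strip",back(t,[[264,178.8],[264,218.2]],0).round(4).tolist())
from scipy.optimize import least_squares
L=[]
for n,p in(("t",t),("s",sc)):
    for m in mark_of(p,"hook_tip")[:3]: r,c=m["point"]; print(n,m["confidence"],c,r); L.append((n,p,np.array([c,r])))
s=manip.get_state(); r=axes(s)
ts=[l for l in L if l[0]=="t" and l[2][0]<410]; ss=[l for l in L if l[0]=="s" and l[2][1]<300]
if ts and ss:
    f=lambda X: np.r_[proj(ts[0][1],X)[0]-ts[0][2],proj(ss[0][1],X)[0]-ss[0][2]]
    o=least_squares(f,[.57,-.38,.08]); print(o.x.round(4),o.fun.round(1), ((o.x-s["position"])@r*1000).round(1))
pred=s["position"]-.0187*r[:,2]; 
d=np.array([.9605,-.278,0]); tip=pred+.09*d+[0,0,-.032]; print("pred tip",tip.round(4),proj(t,tip).round(1),proj(sc,tip).round(1))
save(sc,"s3.png",(360,200,420,260),10); save(t,"t4.png",(360,170,420,230),10)
E
```

```text
tray far/near [ 0.7534 -0.0731  0.026 ] [ 0.6529 -0.0704  0.    ] [ 0.6501 -0.0723  0.026 ]
strip [[0.628, 0.0171, 0.0], [0.496, 0.0179, 0.0]]
t 0.67 439.0 248.4
t 0.55 292.9 152.9
t 0.52 386.2 191.8
s 0.94 389.6 235.3
s 0.63 340.7 277.2
s 0.55 401.5 356.6
[ 0.8272 -0.142  -0.3022] [ 20.1 -17.6 -24.6   0.8] [308.3 249.8 408.8]
pred tip [ 0.5657 -0.3838  0.0807] [[387.  194.3]] [[388.1 233.1]]
```

View pics/s3.png

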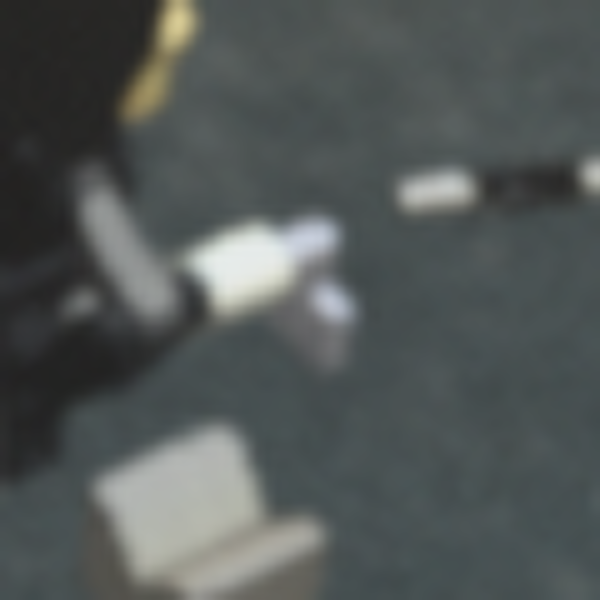

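View pics/t4.png

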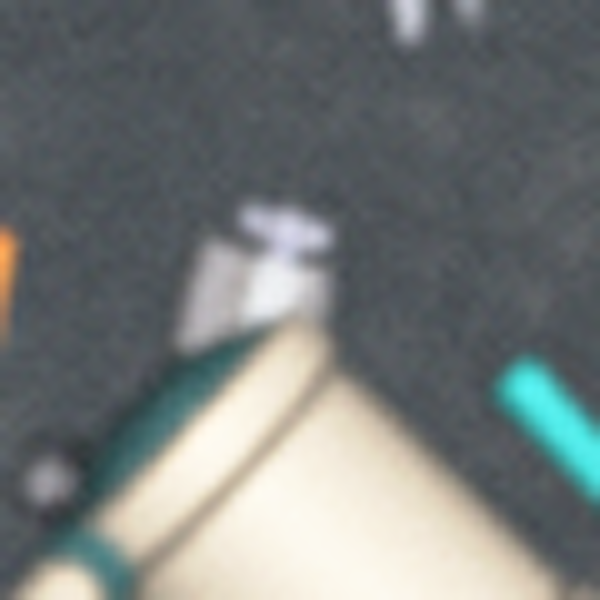

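```bash
python3 -m inch '[[-1,12,0,0,-4],[-1,24,4,0,-4],[-1,34,10,0,-4],[-1,36,14,0,-4],[-1,36,16,0,0],[-1,36,16,0,0],[-1,34,16,0,0],[-1,24,10,0,0],[-1,10,4,0,0],[-1,0,0,0,0]]' >/dev/null; python3 q.py
```

```text
9.8 [ 0.5884 -0.1105  0.0909] [-0.011  0.999 -0.032] [ 0.0589 -0.0317 -0.9978] [-0.2937  0.3884  1.7123 -0.016   0.9753 -1.8678] [ 0.1  0.1 -2.5] 0.017
```

```bash
python3 -m inch '[[-1,12,-3,0,0],[-1,16,-4,0,0],[-1,6,-2,0,0],[-1,0,0,0,0]]' >/dev/null; python3 q.py
python3 - <<'E'
from h import *
t=eyes.get_image("top"); sc=eyes.get_image("scene"); s=manip.get_state()
for n,p in(("t",t),("s",sc)):
    for m in mark_of(p,"hook_tip")[:3]: r,c=m["point"]; print(n,round(m["confidence"],2),round(c,1),round(r,1))
tip=s["position"]+[.0914,-.001,-.017]; print(tip,proj(t,tip).round(1),proj(sc,tip).round(1))
save(t,"t5.png",(250,110,340,200),8); save(sc,"s5.png",(290,110,390,210),7)
E
```

```text
10.13 [ 0.5768 -0.0781  0.0886] [-0.009  0.999 -0.034] [ 0.0565 -0.0337 -0.9978] [-0.242   0.3708  1.7494 -0.0234  0.9584 -1.8095] [ 0.3 -0.1 -1.7] 0.0171
t 0.69 440.6 248.9
t 0.67 291.9 162.1
t 0.19 260.3 200.4
s 0.71 398.4 355.0
s 0.62 323.4 166.0
[ 0.66901367 -0.08013244  0.07181194] [[291.4 163.6]] [[324.  164.7]]
```

View pics/t5.png

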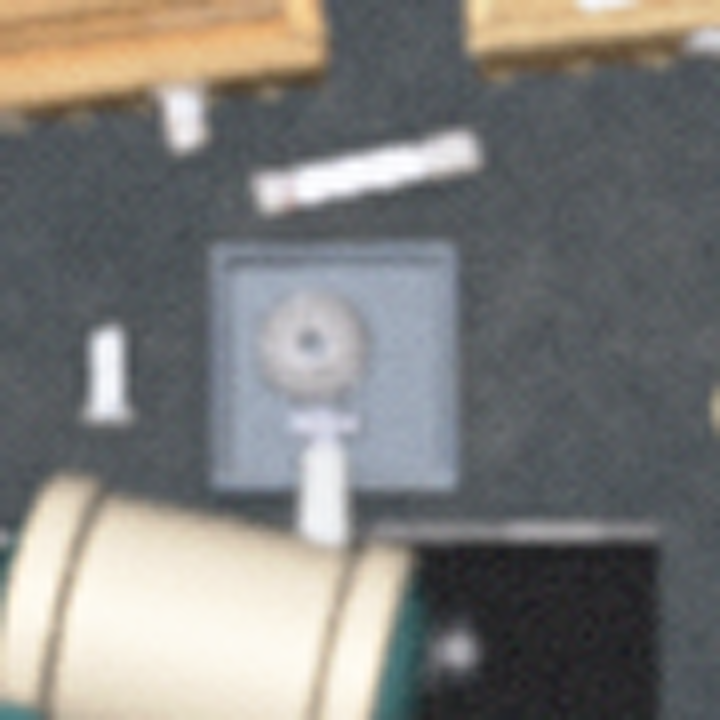

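View pics/s5.png

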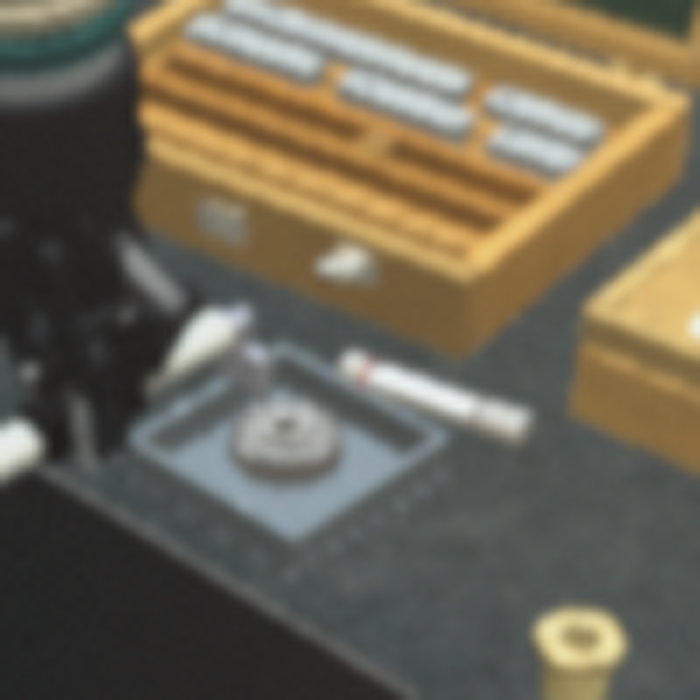

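```bash
python3 - <<'E'
from h import *
from scipy.optimize import least_squares
t=eyes.get_image("top"); sc=eyes.get_image("scene"); s=manip.get_state()
f=lambda X: np.r_[proj(t,X)[0]-[291.9,162.1],proj(sc,X)[0]-[323.4,166.0]]
o=least_squares(f,[.67,-.08,.07]);print(o.x.round(4),o.fun.round(2),s["position"].round(4))
for x in(.655,.67,.686):print(x,proj(t,[x,-.0775,.006]).round(1),proj(sc,[x,-.0775,.006]).round(1))
E
```

```text
[ 0.6721 -0.0788  0.0651] [-0.79  0.8   1.02 -0.04] [ 0.5784 -0.0793  0.0889]
0.655 [[292.  170.2]] [[320.1 184.2]]
0.67 [[291.9 165.7]] [[323.5 182. ]]
0.686 [[291.9 160.9]] [[327.1 179.6]]
```

```bash
python3 -m inch '[[-1,1,-2,8,0],[-1,1,-2,14,0],[-1,0,0,8,0],[-1,0,0,0,0]]' >/dev/null; python3 q.py
```

```text
10.77 [ 0.5772 -0.0804  0.0574] [-0.005  0.999 -0.036] [ 0.0611 -0.0355 -0.9975] [-0.2455  0.4045  1.7891 -0.0255  0.8802 -1.8069] [-0.4  0.1 -2.1] 0.017
```

```bash
python3 -m inch '[[-1,1,-1,8,0],[-1,1,-2,14,0],[-1,0,0,4,0],[-1,0,0,0,0]]' >/dev/null; python3 q.py
python3 - <<'E'
from h import *
t=eyes.get_image("top"); sc=eyes.get_image("scene"); s=manip.get_state()
tip=s["position"]+[.0925,-.0005,-.017]; print(tip,proj(t,tip).round(1),proj(sc,tip).round(1))
save(t,"t6.png",(250,110,340,200),8); save(sc,"s6.png",(290,110,390,210),7)
E
```

```text
11.1 [ 0.5761 -0.0799  0.0292] [-0.004  0.999 -0.036] [ 0.0611 -0.0357 -0.9975] [-0.2449  0.4377  1.8222 -0.0273  0.8138 -1.8032] [ 0.1  0.4 -0.8] 0.0168
[ 0.66890145 -0.08042638  0.01293897] [[292.7 165.8]] [[324.  180.7]]
```

View pics/t6.png

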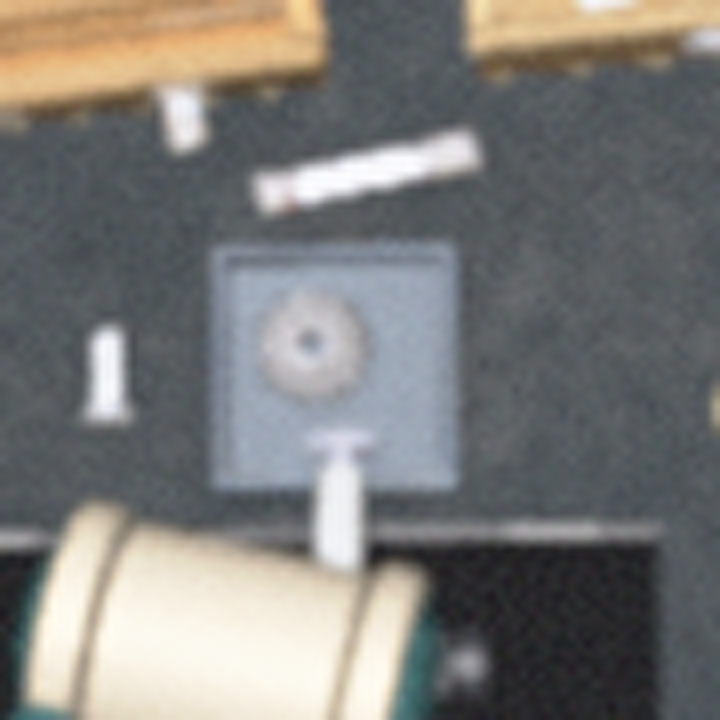

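View pics/s6.png

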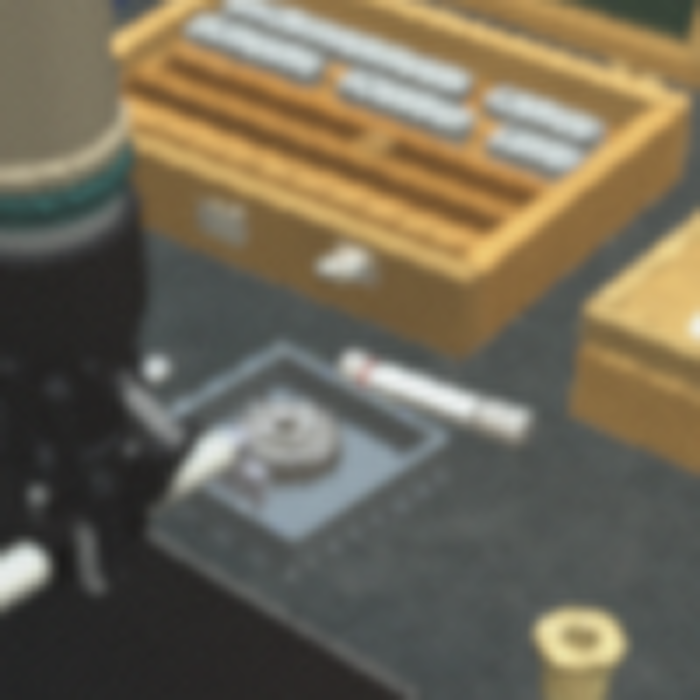

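```bash
python3 -m inch '[[-1,1,-4,0,0],[-1,1,-6,-0.4,0],[-1,0,-8,-0.5,0],[-1,0,-8,-0.5,0],[-1,0,-8,-0.5,0]]' >/dev/null; python3 q.py
```

```text
11.62 [ 0.5455 -0.0787  0.0325] [-0.005  0.999 -0.039] [ 0.0733 -0.0382 -0.9966] [-0.2574  0.3929  1.8969 -0.0262  0.7713 -1.8162] [ 2.8  1.1 -3.1] 0.0169
```

```bash
python3 -m inch '[[-1,0,-8,1.5,0],[-1,0,-8,1.5,0],[-1,0,-8,1,0],[-1,0,-8,1,0]]' >/dev/null; python3 q.py
```

```text
11.95 [ 0.519  -0.0809  0.0292] [-0.003  0.999 -0.043] [ 0.094  -0.0424 -0.9947] [-0.2764  0.3592  1.9739 -0.0233  0.7063 -1.8354] [4.9 0.2 1.2] 0.017
```

```bash
python3 - <<'E'
from h import *
t=eyes.get_image("top"); sc=eyes.get_image("scene"); s=manip.get_state(); print(s["position"])
save(t,"t7.png",(250,110,340,200),8); save(sc,"s7.png",(270,120,370,220),7)
E
```

```text
[ 0.51528088 -0.08015309  0.02797444]
```

View pics/t7.png

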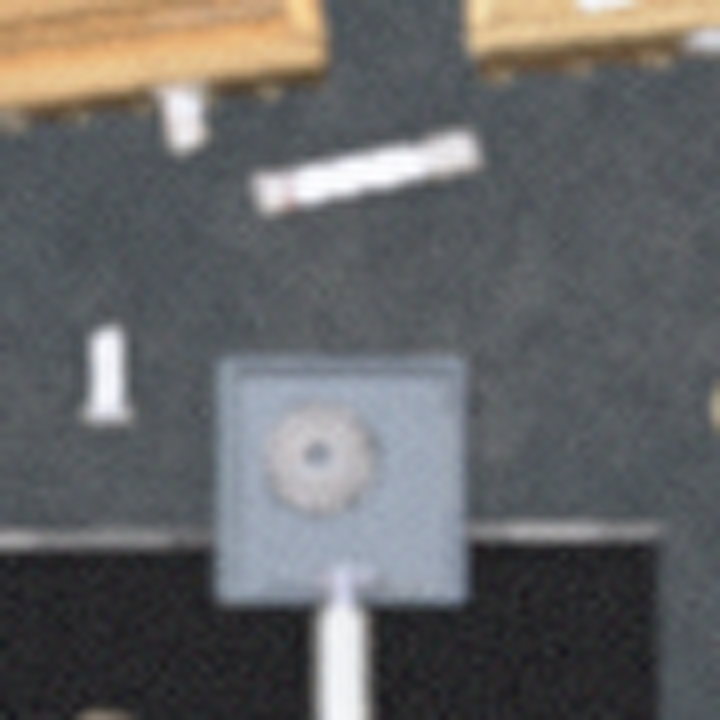

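View pics/s7.png

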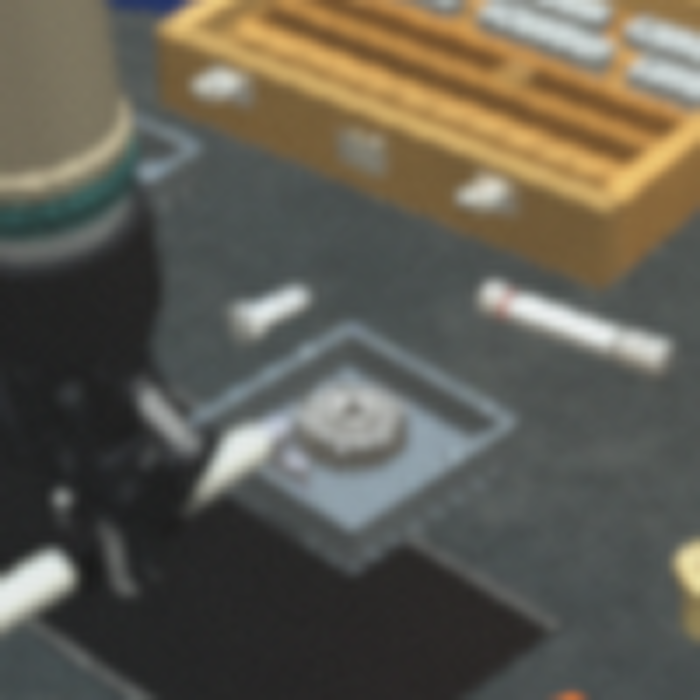

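```bash
python3 -m inch '[[-1,0,-6,0.5,0],[-1,0,-8,1,0],[-1,0,-8,1.3,0],[-1,0,-8,1.3,0],[-1,0,-8,1.3,0]]' >/dev/null; python3 q.py
```

```text
12.47 [ 0.4808 -0.0821  0.0202] [-0.003  0.999 -0.044] [ 0.0971 -0.0435 -0.9943] [-0.3023  0.3287  2.0664 -0.0211  0.6407 -1.8618] [ 4.8 -0.4  2.1] 0.0168
```

```bash
python3 -m inch '[[-1,0,-8,-1,0],[-1,0,-8,-0.5,0],[-1,0,-8,0,0],[-1,0,-6,0,0],[-1,0,-4,0,0]]' >/dev/null; python3 q.py;  python3 - <<'E'
from h import *
t=eyes.get_image("top"); sc=eyes.get_image("scene"); s=manip.get_state(); print(s["position"])
save(t,"t8.png",(250,130,340,230),8); save(sc,"s8.png",(250,130,350,230),7)
for m in regions_of(t,"gear_tray")[:2]:
    c,_=cv2.findContours(m["mask"].astype(np.uint8),0,2); c=max(c,key=cv2.contourArea); b=cv2.boxPoints(cv2.minAreaRect(c)); X=back(t,b,.025); print(m["bbox"],X.mean(0))
for m in mark_of(t,"gear_tray")[:2]: r,c=m["point"]; print(back(t,[c,r],0))
E
```

```text
12.88 [ 0.4415 -0.082   0.0177] [-0.002  0.999 -0.044] [ 0.0957 -0.0432 -0.9945] [-0.3309  0.2894  2.1485 -0.0173  0.5991 -1.8924] [4.6 0.2 2.1] 0.0169
[ 0.44035782 -0.08178219  0.01745675]
[275.8, 180.0, 32.7, 28.6] [ 0.57691649 -0.0812167   0.025     ]
[[ 0.56889875 -0.08105969  0.        ]]
```

View pics/t8.png

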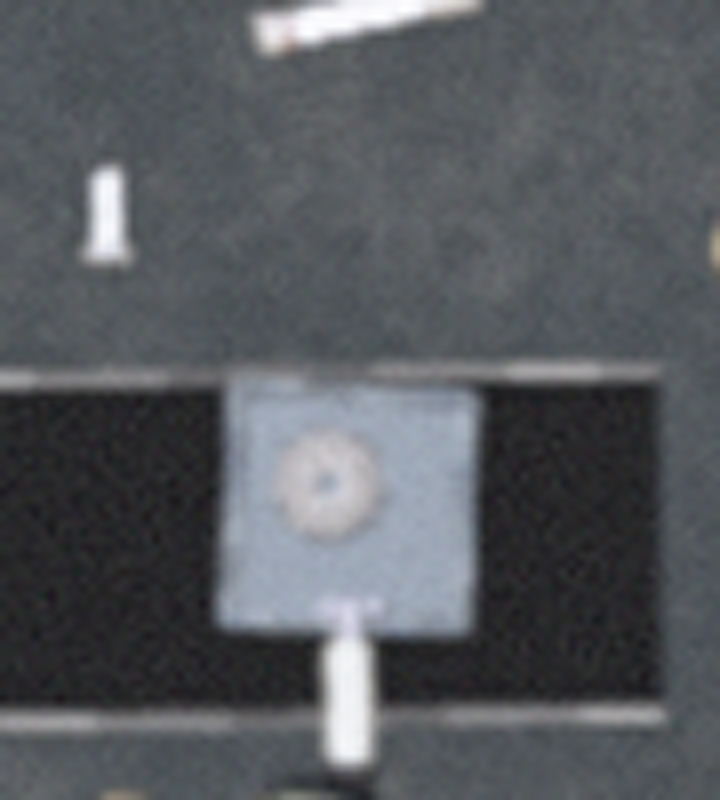

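View pics/s8.png

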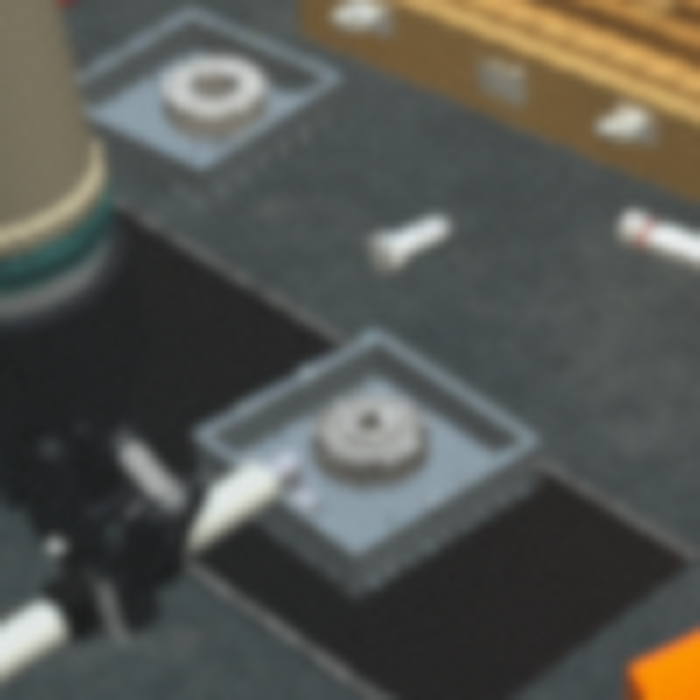

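```bash
python3 - <<'E'
from h import *
t=eyes.get_image("top"); sc=eyes.get_image("scene")
print(back(t,[293.7,178.1],.026),back(t,[293.2,209.0],.0),back(t,[293.2,209.0],.026),back(t,[[315,176.6],[315,219.4]],0))
# scene: rim corners (far-left,(195,437)) near..., 
c=np.array([[375,332],[540,437],[358,556],[196,437]])/7+[250,130]
X=back(sc,c,.026);print(X.round(4),X.mean(0))
c2=np.array([[375,325],[540,437],[358,556],[196,437]])/7+[250,130]
E
```

```text
[[ 0.62644635 -0.08426459  0.026     ]] [[ 0.52551017 -0.07996188  0.        ]] [[ 0.52472269 -0.08163974  0.026     ]] [[ 0.63289918 -0.15396823  0.        ]
 [ 0.48995098 -0.15220712  0.        ]]
[[ 0.6262 -0.0369  0.026 ]
 [ 0.6239 -0.1354  0.026 ]
 [ 0.5226 -0.1337  0.026 ]
 [ 0.527  -0.0345  0.026 ]] [ 0.57492221 -0.08515133  0.026     ]
```

```bash
python3 q.py; python3 -m inch '[[-1,0,-4,-0.5,0],[-1,0,-5,0,0],[-1,0,-2,0,0],[-1,0,0,0,0]]' >/dev/null; python3 q.py;  python3 - <<'E'
from h import *
t=eyes.get_image("top"); sc=eyes.get_image("scene"); s=manip.get_state(); print(s["position"])
save(t,"t9.png",(250,160,340,230),8); save(sc,"s9.png",(230,120,350,240),6)
E
```

```text
13.18 [ 0.4404 -0.0817  0.0173] [-0.003  0.999 -0.043] [ 0.0915 -0.0424 -0.9949] [-0.3305  0.2902  2.1479 -0.0184  0.6031 -1.8917] [-4.1 -1.6  6.4] 0.0168
13.52 [ 0.4323 -0.0824  0.0173] [-0.003  0.999 -0.044] [ 0.0976 -0.0435 -0.9943] [-0.3396  0.279   2.169  -0.0152  0.5869 -1.9032] [ 3.  -0.7  1.5] 0.0171
[ 0.43225732 -0.08238226  0.0172839 ]
```

View pics/t9.png

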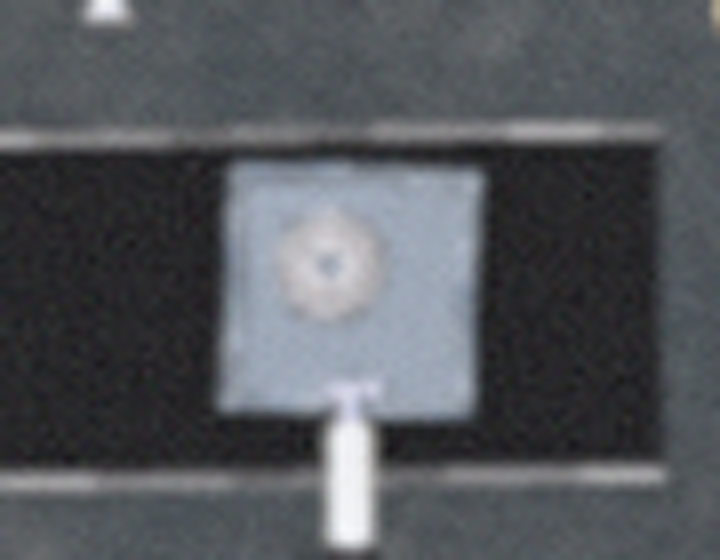

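View pics/s9.png

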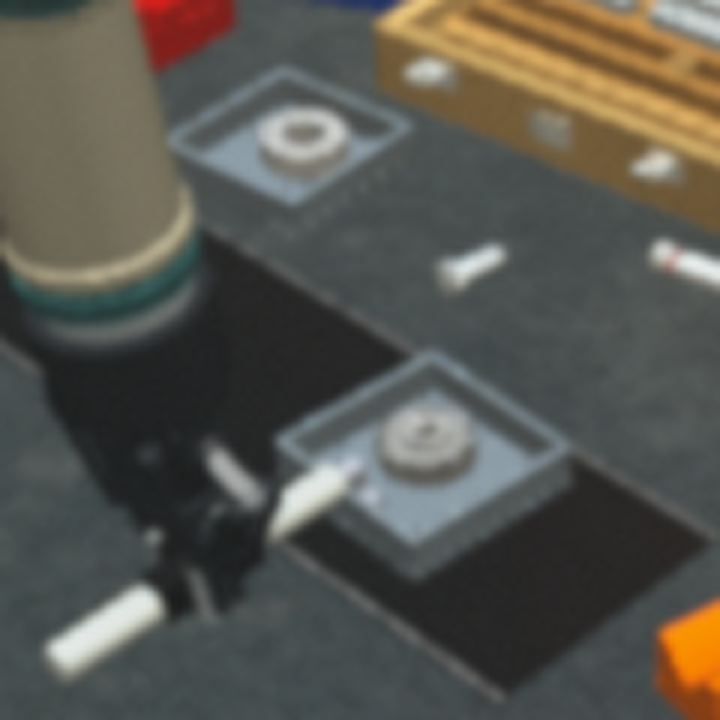

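```bash
python3 -m inch '[[-1,0,-4,-0.5,0],[-1,0,-4,0,0],[-1,0,0,0,0]]' >/dev/null; python3 q.py;  python3 - <<'E'
from h import *
t=eyes.get_image("top"); sc=eyes.get_image("scene"); s=manip.get_state(); print(s["position"])
save(t,"t10.png",(250,160,340,230),8); save(sc,"s10.png",(230,120,350,240),6)
g=cv2.cvtColor(t["frame"],cv2.COLOR_RGB2GRAY).astype(int)
for c in(283,287,300,304): print(c,g[172:188,c].tolist(),g[206:224,c].tolist())
for c in(320,325): print(c,g[172:188,c].tolist(),g[206:224,c].tolist())
E
```

```text
13.87 [ 0.4247 -0.0826  0.0171] [-0.003  0.999 -0.044] [ 0.0986 -0.0437 -0.9942] [-0.3467  0.2706  2.1853 -0.0139  0.5779 -1.9116] [3.1 0.7 2.6] 0.0169
[ 0.42464902 -0.08258004  0.01706954]
283 [83, 81, 79, 97, 115, 109, 72, 45, 35, 59, 117, 147, 154, 156, 166, 168] [168, 165, 168, 166, 165, 170, 159, 120, 71, 42, 36, 39, 66, 94, 109, 96, 89, 88]
287 [81, 87, 92, 103, 117, 106, 71, 37, 38, 49, 94, 132, 148, 161, 170, 173] [168, 170, 171, 168, 176, 167, 165, 141, 92, 45, 35, 44, 77, 109, 116, 91, 86, 82]
300 [83, 80, 89, 114, 137, 106, 52, 39, 37, 42, 61, 114, 139, 144, 155, 170] [166, 171, 169, 167, 167, 162, 153, 142, 91, 40, 35, 50, 80, 103, 100, 88, 84, 85]
304 [89, 95, 95, 117, 137, 105, 56, 36, 42, 39, 55, 97, 132, 139, 156, 170] [168, 166, 165, 165, 164, 168, 173, 164, 112, 51, 37, 46, 81, 105, 104, 86, 83, 87]
320 [93, 88, 92, 135, 160, 115, 51, 40, 36, 44, 39, 38, 35, 42, 40, 32] [44, 42, 38, 46, 42, 37, 43, 43, 40, 32, 35, 58, 103, 128, 105, 87, 81, 85]
325 [88, 88, 91, 118, 135, 97, 47, 39, 34, 45, 43, 38, 44, 41, 31, 40] [38, 39, 46, 43, 44, 43, 39, 42, 44, 35, 44, 71, 131, 163, 120, 89, 84, 87]
```

View pics/t10.png

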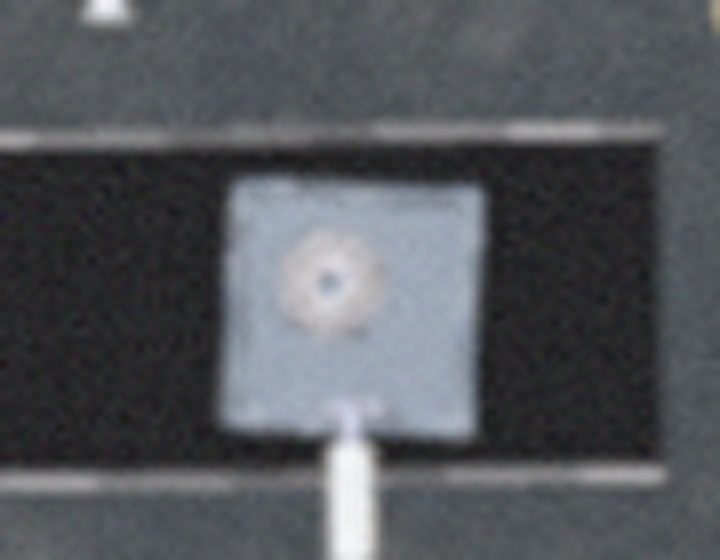

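View pics/s10.png

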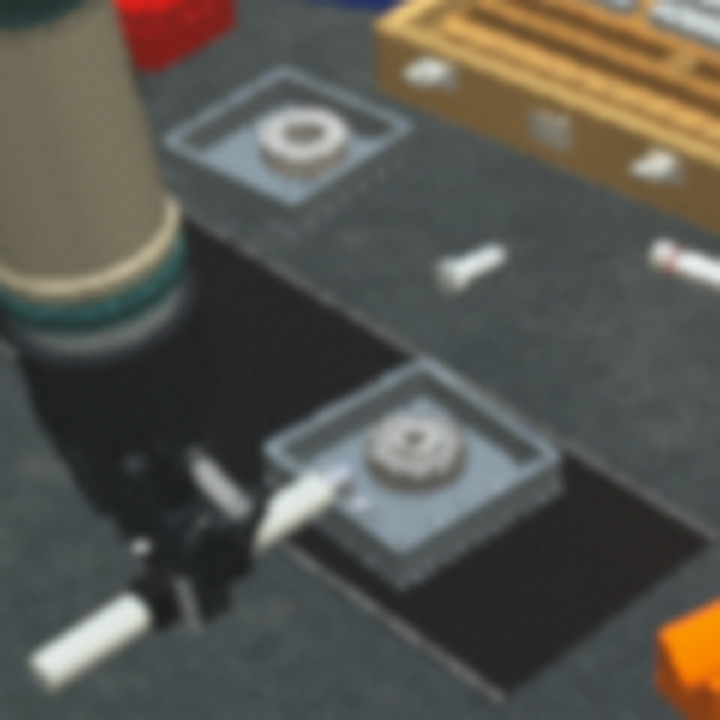

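```bash
python3 - <<'E'
from h import *
t=eyes.get_image("top"); sc=eyes.get_image("scene")
print(back(t,[293.5,182.2],.026),back(t,[293.5,213.9],.0),back(t,[293.5,213.9],.026),back(t,[[293,176.2],[293,219.8]],0))
c=np.array([[423,360],[562,457],[401,556],[268,448]])/6+[230,120]
X=back(sc,c,.026);print(X.round(4),X.mean(0))
for p in (t,sc):
    for m in mark_of(p,"strip")[:2]: r,c=m["point"]; print(back(p,[c,r],0))
# strip near-right corner edges in scene: print points on long edges
c=np.array([[708,543],[505,697]])/6+[230,120]; print("strip right corners",back(sc,c,0))
E
```

```text
[[ 0.61290836 -0.08348065  0.026     ]] [[ 0.50916968 -0.08079616  0.        ]] [[ 0.50864009 -0.08246086  0.026     ]] [[ 0.63528301 -0.08034137  0.        ]
 [ 0.48954905 -0.07892493  0.        ]]
[[ 0.6112 -0.0393  0.026 ]
 [ 0.6051 -0.1396  0.026 ]
 [ 0.5057 -0.1347  0.026 ]
 [ 0.5139 -0.0352  0.026 ]] [ 0.55896469 -0.08717827  0.026     ]
[[0.55557444 0.02424131 0.        ]]
[[0.55567863 0.00983349 0.        ]]
strip right corners [[ 6.29583151e-01 -2.10400911e-01  1.11022302e-16]
 [ 4.93470613e-01 -2.11414399e-01  0.00000000e+00]]
```

```bash
python3 -m inch '[[-1,0,5,-0.5,0],[-1,0,6,-1,0],[-1,0,1,-1,0],[-1,0,0,0,0]]' >/dev/null; python3 q.py; python3 -m inch '[[-1,0,1,-8,0],[-1,0,2,-14,0],[-1,0,2,-16,0]]' >/dev/null; python3 q.py
```

```text
14.5 [ 0.4289 -0.0802  0.0187] [-0.005  0.999 -0.04 ] [ 0.0814 -0.0394 -0.9959] [-0.3359  0.2781  2.1617 -0.0181  0.6119 -1.8988] [ 1.7 -1.5  2. ] 0.017
14.75 [ 0.423  -0.0762  0.0527] [-0.006  0.999 -0.034] [ 0.0619 -0.0333 -0.9975] [-0.3306  0.22    2.1152 -0.0169  0.7371 -1.8966] [ 0.1 -0.1 -2.9] 0.0174
```

```bash
python3 - <<'E'
from h import *
t=eyes.get_image("top"); sc=eyes.get_image("scene"); s=manip.get_state(); print(s["position"])
save(t,"t11.png",(250,160,340,230),8); save(sc,"s11.png",(230,120,350,240),6)
g=cv2.cvtColor(t["frame"],cv2.COLOR_RGB2GRAY).astype(int)
for c in(283,287,300,304): print(c,g[172:188,c].tolist(),g[206:224,c].tolist())
E
```

```text
[ 0.42540949 -0.07688933  0.05447751]
283 [85, 80, 89, 99, 118, 110, 71, 39, 37, 59, 120, 159, 156, 164, 171, 169] [167, 161, 164, 164, 165, 165, 160, 123, 75, 36, 37, 39, 62, 94, 109, 97, 90, 84]
287 [82, 85, 87, 101, 120, 110, 75, 37, 37, 47, 89, 126, 147, 164, 173, 174] [163, 170, 170, 163, 167, 178, 188, 162, 98, 65, 80, 94, 107, 127, 128, 117, 107, 99]
300 [85, 80, 87, 116, 134, 103, 54, 36, 42, 38, 62, 111, 141, 140, 158, 166] [167, 167, 167, 166, 168, 164, 162, 147, 102, 43, 32, 52, 79, 106, 102, 81, 88, 91]
304 [85, 92, 92, 119, 140, 106, 53, 39, 29, 38, 57, 102, 133, 139, 152, 167] [165, 167, 167, 164, 167, 171, 175, 168, 130, 62, 36, 44, 83, 107, 101, 90, 88, 84]
```

View pics/t11.png

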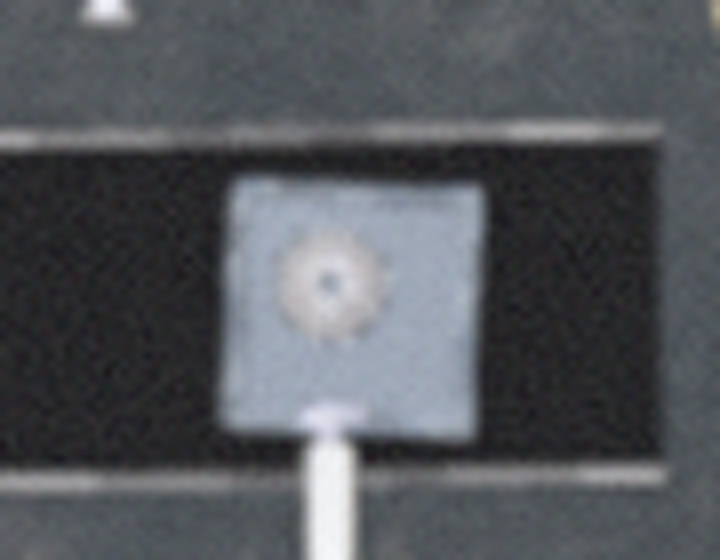

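View pics/s11.png

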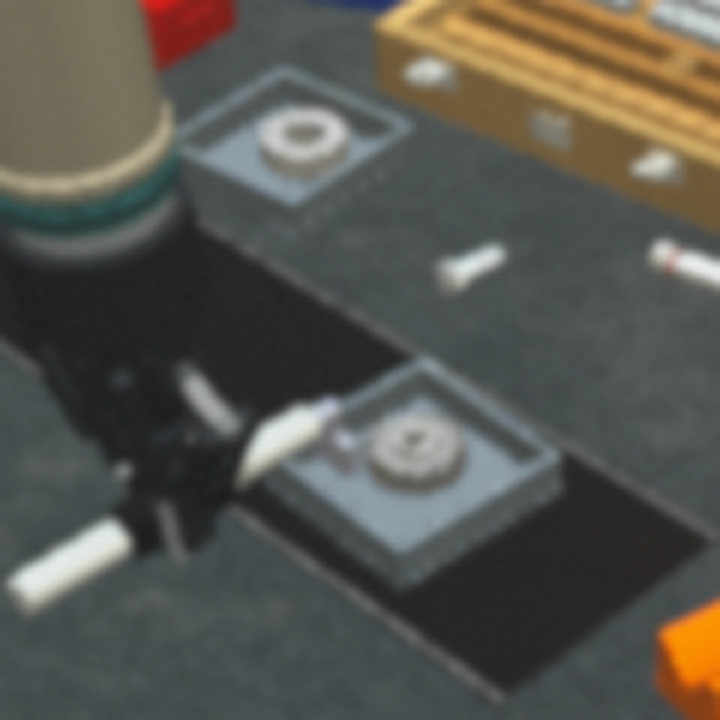

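```bash
python3 -m inch '[[-1,0,3,-10,0],[-1,0,3,-22,0],[-1,0,3,-18,0],[-1,-6,3,-4,0]]' >/dev/null; python3 q.py; python3 -m inch '[[-1,-16,2,0,4],[-1,-26,6,0,4],[-1,-34,12,0,4],[-1,-34,16,0,4],[-1,-34,18,0,0],[-1,-34,20,0,0],[-1,-26,16,0,0],[-1,-12,8,0,0],[-1,0,0,0,0]]' >/dev/null; python3 q.py
```

```text
15.18 [ 0.4257 -0.078   0.1045] [-0.008  1.    -0.03 ] [ 0.0494 -0.0293 -0.9983] [-0.3325  0.1541  2.0262 -0.0147  0.9049 -1.9034] [ 0.9 -0.8 -1.2] 0.0168
15.93 [ 0.4707 -0.3211  0.097 ] [ 0.276  0.961 -0.01 ] [ 0.0288 -0.0187 -0.9994] [-0.7241  0.3576  1.7442  0.0061  1.0058 -2.0183] [-0.4  0.6 -1.1] 0.0172
```

```bash
python3 -m inch '[[-1,-10,8,0,0],[-1,-16,12,0,0],[-1,-8,5,0,0],[-1,-1,0,0,0],[-1,0,0,0,0]]' >/dev/null; python3 q.py
```

```text
16.35 [ 0.4785 -0.3579  0.0882] [0.278 0.961 0.   ] [ 0.0134 -0.0037 -0.9999] [-0.7627  0.413   1.6754  0.0077  1.041  -2.0558] [ 0.9  0.4 -1.1] 0.0171
```

```bash
python3 -m inch '[[-1,0,-20,0,0]]' >/dev/null; python3 q.py; python3 -m inch '[[-1,0,-10,0,0],[-1,0,-4,0,0]]' >/dev/null; python3 q.py; python3 -m inch '[[-1,0,0,0,0]]' >/dev/null; python3 q.py; python3 -m inch '[[-1,0,0,0,0]]' >/dev/null; python3 q.py
```

```text
16.43 [ 0.4618 -0.3529  0.0875] [ 0.277  0.961 -0.   ] [ 0.0164 -0.0049 -0.9999] [-0.7773  0.391   1.7159  0.0094  1.0195 -2.0725] [-0.  -1.3 -1.5] 0.0169
16.6 [ 0.4439 -0.3442  0.0858] [0.276 0.961 0.004] [ 1.090e-02  8.000e-04 -9.999e-01] [-0.7888  0.3712  1.7548  0.0098  1.0085 -2.0853] [-0.2  0.4 -1. ] 0.0167
16.68 [ 0.4425 -0.3425  0.0857] [0.276 0.961 0.005] [ 0.0096  0.0023 -1.    ] [-0.7886  0.3695  1.7581  0.01    1.0089 -2.0852] [ 0.3  0.6 -2.8] 0.0173
16.77 [ 0.4424 -0.3419  0.0859] [0.276 0.961 0.005] [ 0.01    0.0024 -0.9999] [-0.7881  0.3685  1.7591  0.0104  1.0086 -2.0849] [-0.  -0.5 -1. ] 0.0168
```

```bash
python3 -m inch '[[-1,-2,8,4,0],[-1,-3,16,10,0],[-1,-3,16,14,0],[-1,-2,10,8,0],[-1,0,2,0,0],[-1,0,0,0,0]]' >/dev/null; python3 q.py
```

```text
17.27 [ 0.4974 -0.3684  0.0501] [0.275 0.961 0.002] [ 0.0165 -0.0023 -0.9999] [-0.7556  0.4792  1.6706  0.0117  0.9783 -2.0544] [-0.5  0.4 -0.9] 0.017
```

```bash
python3 -m inch '[[-1,0,-5,0,0],[-1,0,-5,0,0],[-1,0,-1,0,0],[-1,0,0,0,0]]' >/dev/null; python3 q.py
python3 - <<'E'
from h import *
w=eyes.get_image("wrist"); sc=eyes.get_image("scene"); s=manip.get_state(); print(s["position"])
save(w,"w12.png",(220,40,420,320),2.1); save(sc,"s12.png",(310,200,430,300),6)
E
```

```text
17.6 [ 0.4848 -0.3642  0.0505] [0.274 0.962 0.003] [ 0.0149 -0.0012 -0.9999] [-0.7646  0.4641  1.6982  0.0115  0.9677 -2.0641] [ 0.  -0.  -1.4] 0.017
[ 0.48523552 -0.36440759  0.05056131]
```

View pics/w12.png

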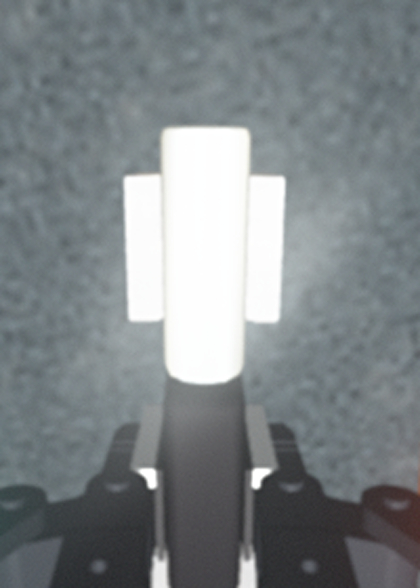

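View pics/s12.png

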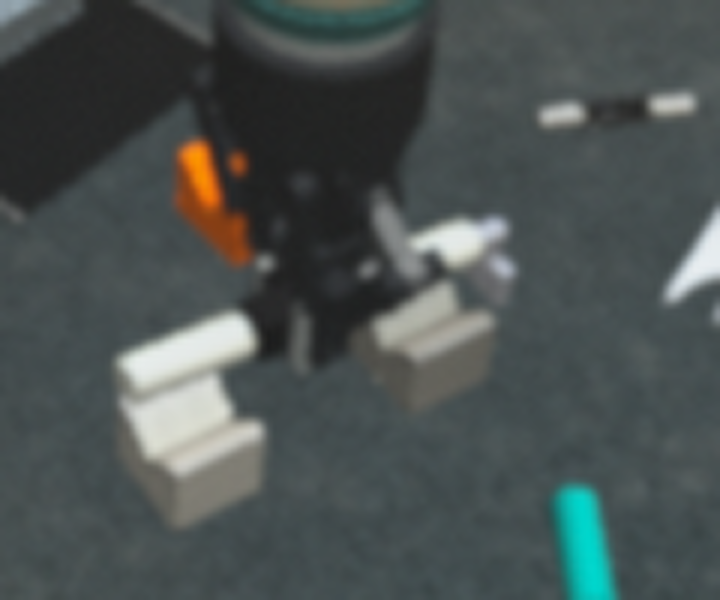

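```bash
python3 -m inch '[[-1,0,1,8,0],[-1,0,1,12,0],[-1,0,0,5,0],[-1,0,0,0,0]]' >/dev/null; python3 q.py
```

```text
18.03 [ 0.4881 -0.3658  0.0256] [0.275 0.961 0.001] [ 0.0183 -0.0042 -0.9998] [-0.763   0.4948  1.7193  0.0121  0.9114 -2.0626] [-0.1 -0.  -1.3] 0.0168
```

```bash
python3 -m inch '[[-1,0,0,3,0],[-1,0,0,3,0],[-1,0,0,0,0]]' 20 >/dev/null; python3 q.py;  python3 -m inch '[[-1,0,0,3,0],[-1,0,0,1,0]]' 20 >/dev/null; python3 q.py
```

```text
18.28 [ 0.4887 -0.3658  0.0199] [0.275 0.962 0.001] [ 0.0192 -0.0041 -0.9998] [-0.7627  0.5017  1.7244  0.0131  0.8987 -2.0632] [-1.   0.6  1.6] 0.017
18.45 [ 0.4887 -0.3659  0.0178] [0.274 0.962 0.   ] [ 0.0197 -0.0051 -0.9998] [-0.7626  0.5041  1.727   0.0127  0.8928 -2.0634] [-2.2  2.2  5.3] 0.0171
```

```bash
python3 -m inch '[[-1,0,0,2.5,0],[-1,0,0,1,0]]' 20 >/dev/null; python3 q.py
python3 - <<'E'
from h import *
w=eyes.get_image("wrist"); sc=eyes.get_image("scene")
save(w,"w13.png",(220,40,420,320),2.1); save(sc,"s13.png",(310,200,430,300),6)
E
```

```text
18.62 [ 0.4887 -0.3659  0.0172] [ 0.274  0.962 -0.   ] [ 0.0206 -0.0061 -0.9998] [-0.7625  0.5042  1.7287  0.0126  0.8896 -2.0637] [-1.7  2.3  4.8] 0.0168
```

View pics/w13.png

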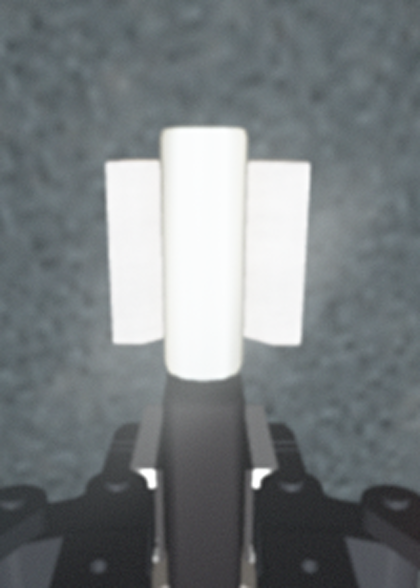

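View pics/s13.png

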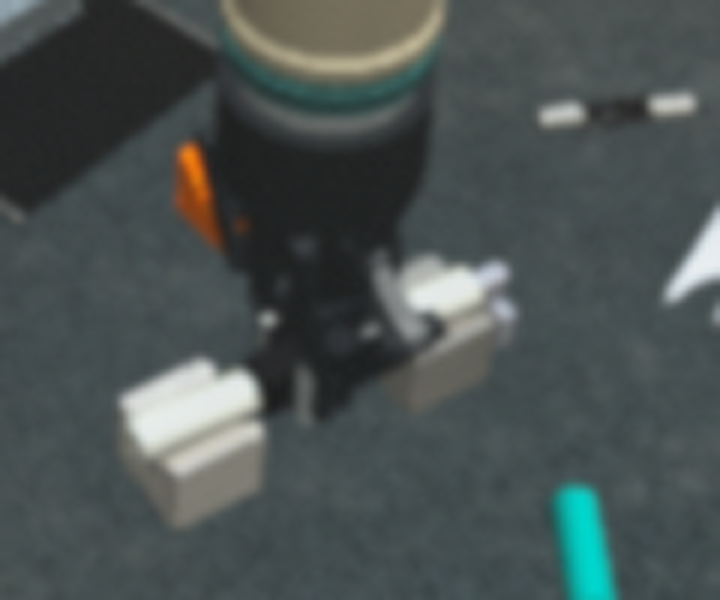

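```bash
python3 -m inch '[[-0.4,0,0,0,0],[-0.2,0,0,0,0],[0.2,0,0,0,0],[0.5,0,0,0,0],[0.5,0,0,0,0]]' >/dev/null; python3 q.py
python3 -m inch '[[0.5,0,0,-8,0],[0.5,0,0,-20,0],[0.5,0,0,-30,0],[0.5,0,0,-36,0],[0.7,-4,-10,-36,0],[0.7,4,-30,-20,0],[0.7,8,-36,-10,0],[1,8,-36,0,0],[1,8,-36,0,0],[1,4,-20,0,0],[1,0,0,0,0]]' >/dev/null; python3 q.py
python3 - <<'E'
from h import *
w=eyes.get_image("wrist"); sc=eyes.get_image("scene"); t=eyes.get_image("top")
save(w,"w14.png"); save(sc,"s14.png",(220,120,430,300),3.4); save(t,"t14.png",(190,120,450,260),3)
E
```

```text
19.13 [ 0.4898 -0.3673  0.0183] [ 0.274  0.962 -0.003] [ 0.0235 -0.0096 -0.9997] [-0.7626  0.5031  1.7274  0.012   0.8875 -2.0634] [ 0.4  0.4 -0.2] 0.0639
20.05 [ 0.3283 -0.2918  0.1848] [ 0.272  0.962 -0.007] [ 0.0255 -0.0146 -0.9996] [-0.8942  0.089   1.8688  0.0117  1.1564 -2.194 ] [0.3 0.3 0.1] 0.0854
```

View pics/s14.png

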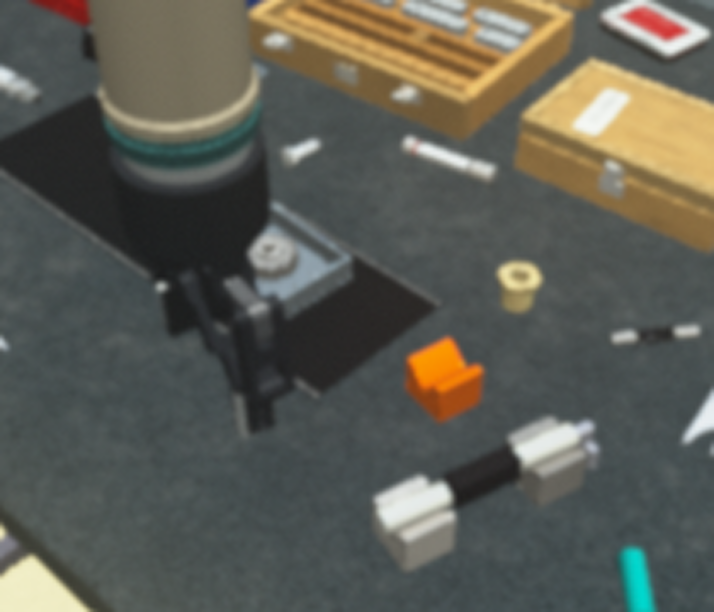

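View pics/t14.png

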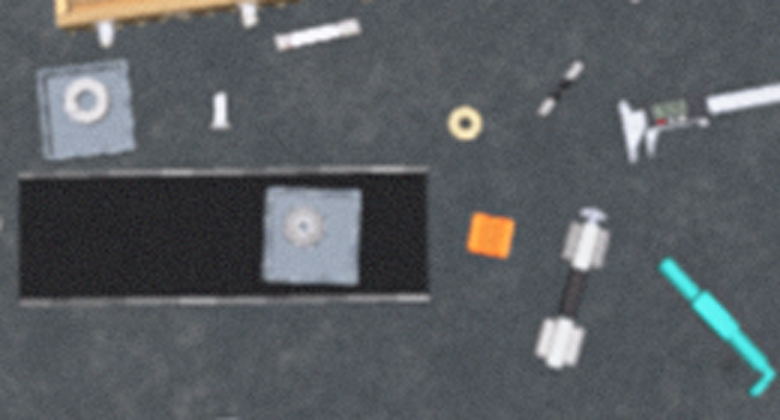

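View pics/w14.png

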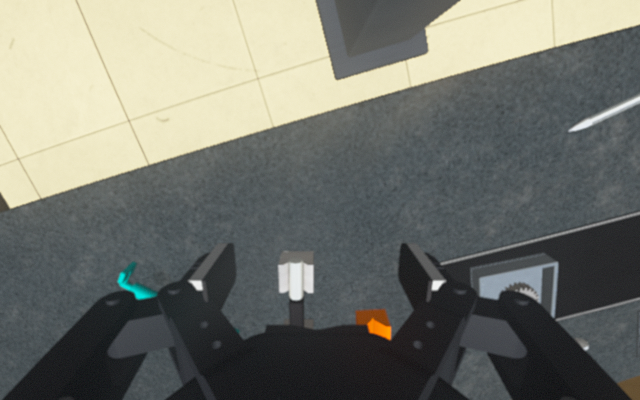

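```bash
python3 - <<'E'
from h import *
t=eyes.get_image("top")
for m in mark_of(t,"gear_tray")[:1]+mark_of(t,"ring_tray")[:1]: r,c=m["point"]; print(back(t,[c,r],0).round(4))
for m in regions_of(t,"gear_tray")[:1]:
    c,_=cv2.findContours(m["mask"].astype(np.uint8),0,2); b=cv2.boxPoints(cv2.minAreaRect(max(c,key=cv2.contourArea))); print(back(t,b,.02).mean(0).round(4))
print(manip.sign_off())
E
```

```text
[[ 0.5535 -0.0819  0.    ]]
[[0.6979 0.1581 0.    ]]
[ 0.5612 -0.0833  0.02  ]
the job is handed in; nothing more can be done
None
```

I used the drag hook to pull the gear tray, gear inside, onto the black strip, laid the hook back in its V-blocks and handed the job in at about 20 s. No verdict was reported.

**Tray position:**

| Source | Tray centre x (m) | Strip centre x (m) |
|---|---|---|
| Top-camera edges | 0.561 | 0.5624 |
| Top-camera mask | 0.561 | – |
| Scene camera | 0.559 | 0.5615 |
| Network's origin mark | 0.5535 | 0.556 |

- The tray stands about 1–3 mm nearer the robot than the strip's centre line and is turned roughly 3°.
- The network's marks for both tray and strip read several mm nearer than the edge measurements. I went by the edges.
- The tray did not move when I lifted the hook out.

**Hook:** the last pictures show it lying in both V-blocks, with the gripper clear of everything.

**Other tray:** the ring tray was not approached. Its mark reads (0.698, 0.158), against (0.706, 0.165) at the start, which I take as network scatter; it looks the same in the pictures.

**Deviations:**
- The tool tilted a few degrees as it moved, and the moves could not correct that. The hook's tip end was therefore about 3° low when it went back, so I let it settle into the V-blocks at 20 N grip.
- The force readings I took at the ends of moves stayed below about 8 N.

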